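Realign the engraver's beam mirror and put the lenses back in their rack

ROBOT

A 7-joint arm with a two-finger parallel gripper is mounted at the origin on the work surface. World frame = base frame: x ahead of the robot, y to its left, z up, the work surface at z = 0. Lengths are in m, angles in degrees, forces in N, time in s.
With the tool pointing down it reaches from about 0.4 to 0.9 m from the base axis. Payload 5.6 kg.
Tool frame: the origin (TCP) lies at the very end of the fingers, on their centre line; the grasp point (between the pads) lies ctrl.tcp_to_grasp behind it (ctrl.tcp_to_grasp is the distance from the TCP to the grasp point, in m); z points along the fingers, y is the line along which they close (so a half turn about z gives the same grasp; the last joint's range is limited). The gripper opens to 92 mm and grips with 3 to 60 N. Pads are 20 mm wide; open, the fingers measure 128 mm over their backs; the gripper's body (75 mm by 189 mm) begins 69 mm behind the grasp point.
Start: joints at [67.036, 26.786, -0.665, 91.828, 0.344, 61.387, -3.226], TCP at [0.228, -0.609, 0.215] pointing down, gripper open.
Joint ranges: [-144.91, 144.91], [-17.63, 115.5], [-89.93, 88.59], [15.96, 139.68], [-74.01, 254.01], [8.47, 105.57], [-167.45, 167.45]. Speed limits (degrees/s): [147.25, 147.25, 180, 180, 180, 180, 180].

INTERFACE

Orientations are given as a 3x3 rotation matrix whose columns are the frame's x, y, z axes.
In Python, from station import readout, get_image, calibration, ctrl gives the robot as it stands. The module is installed in compiled form; this text tells all that it offers.
- The arm moves only by the tool move_arm, never from a script. Its argument "targets" is a list that holds one entry, the list of rows, each a list of 7 numbers: the shift along the tool's x, y, z in mm, then the turn, a rotation vector about the tool's x, y, z in degrees, then the opening, from 0 (shut) to 1 (fully open). A call has 1 to 20 rows; each row shifts and turns the commanded pose from where the row before left it, along the tool's axes as they then stand; what a row does not reach is not made up. A row lasts 1/12 s, in which the tool goes at most 41.7 mm and 7.16 degrees, less where a joint would pass 70% of its speed; a pose out of reach is approached as far as the arm can. A call is refused whole if a number of a shift passes 41.7 or a number of a turn 7.16, either way. A call with a gripper value outside its range is refused whole. The fingers move at their own pace and stop on an object; "squeeze" is the grip in N (left out, the last holds). Time passes only in rows, so rows that do not move let the fingers close. It gives the time, the measured TCP pose, the force, the opening and the grip force at its end, in the units of the state.
- readout.read_state(): the state, without advancing time (a new reading comes with each control period).
- get_image(name): name is "scene" or "side" or "wrist"; returns (picture, depth): 480x640x3 uint8, red, green, blue; 480x640 float32, m along the optical axis (not along the pixel's ray), 0 where there is no reading.
- calibration(name): a dict with "intrinsics" (3x3 intrinsics, pixels), "distortion" ([k1, k2, p1, p2, k3] as OpenCV has them; the pictures are not rectified), "T" (4x4, takes a point from camera to world coordinates). Camera axes: x right, y down, z forward; pixel columns grow to the right and rows downward; lengths in m; the calibration is good to about 2 mm. A picture is of the moment at which its call begins: read the wrist's pose just before it. calibration takes no time and is no camera call; for the wrist camera it gives the pose at the moment of the call.
- ctrl.sign_off(): hands the job in; it is judged then, once.
The state is a dict: "time_s": time; "qpos": joint angles; "dq": joint speeds; "joint_efforts": joint torques, N m; "position": TCP position; "tcp_rot": TCP orientation; "force": force on the tool from outside, world axes, zero at the start; "moment": the same for the moment, N m; "grip_width": opening from 0.0 (shut) to 1.0 (fully open); "gripper_force": force on a finger pad.
Only numpy, scipy, OpenCV 4.12 (cv2) and the standard library are available. Lean on these libraries where they do the work, as an engineer would, in place of code of your own. Each camera call takes 0.05 s, during which the arm holds its last target. There are 200 camera calls.

TASK

Switch the alignment laser on, turn the two knobs on top of the mirror mount until the red spot sits wholly inside the small ring on the target card, and then switch the laser off again without upsetting the alignment. Only then put every lens barrel that stands on the mat back in the lens rack, upright and fully down in the pocket with its own colour and number of dots. Do not touch the mirror, and leave the spray can and the multimeter alone.

Things in the scene. Friction and masses are not known exactly. Their poses are not given: they have to be found in the camera images.
- laser_switch (a joint): Laser switch: a toggle lever with a red ball (26 mm across, its centre 65 mm from the pivot) on a small yellow block in the middle of the aluminium base plate. 0 rad = leaning to the plate's near edge = off; 1.0 rad = leaning to the mirror = on. It swings about a level axis, takes 1 to 2 N at the ball and stays where it is left. When it is on, the red spot shows on the target card.
- laser_switch_tip (a point): Centre of the lever's red ball. Its height is 91 mm at either end of the swing and 99 mm half-way; it travels 62 mm from off to on, along the base plate's own x direction (from its near edge to the mirror).
- bench: Alignment bench: aluminium plate 340 x 360 x 12 mm fixed to the table, with the laser (near right, up to 120 mm high), the target card (near left, up to 160 mm), the switch (middle) and the mirror mount (far middle: frame 124 mm wide, 150 mm high, two knobs standing on it). Origin at the underside; x axis from the near edge to the mirror, y axis to the left.
- knob_blue_grip (a point): Blue-capped knob, the left one (seen from the robot) of two 80 mm apart on top of the mirror mount: a knurled upright cylinder 26 mm across, 28 mm high, 18 mm clear of the frame below. This point is on its axis, 15 mm above its lower face, 183 mm above the table. It moves the spot across the card. It stays where it is left (0.05 N m of friction) and stops 5.5 rad either side of true.
- knob_orange_grip (a point): Orange-capped knob, the right one; size, height and point as for the blue one. It moves the spot up and down the card. It stands on the turning yoke that carries the mirror, so it shifts up to 4 mm as the blue knob is turned; the spot's two movements are independent of one another.
- spot (a point): Centre of the reflected laser spot on the target card: a bright red disc 9 mm across, seen only with the laser on (its position is given at all times). Blue knob counter-clockwise (seen from above): spot moves along the ring's +y (left); clockwise: -y. Orange knob counter-clockwise: spot moves up the card (+z); clockwise: down. 5 mm per radian of either knob (31 mm a turn).
- ring (a point): Centre of the small black ring (inner diameter 18 mm, outer 24 mm) in the middle of the white target card, 130 x 120 mm, which leans back 0.6 rad. x axis out of the card's face towards the mirror and up, y axis across the card to the left seen from the robot, z axis up the card. The spot is wholly inside the ring when the two centres are within 4.5 mm.
- mirror: The tilting mirror: a round mirror 72 mm across in a square steel plate, facing the robot, hanging in the mirror mount's frame below the knobs; centre 92 mm above the table. Its face must not be touched.
- rack: Lens rack: a wooden block 280 x 100 x 30 mm fixed to the table, left or right of the bench, with four round pockets in a row along its x axis, 66 mm apart, pocket 1 at the -x end. Origin at the centre of the underside. Beside each pocket are strips in the colour of its lens with as many white dots as its number.
- blue_lens_mid (a point): Lens barrel number 1, blue: upright black barrel 34 mm across with a blue band and cap, 1 white dot(s) on its foot; steel foot flange 56 mm across, 14 mm high; 74 mm high in all, about 0.18 kg. This point is half-way up on its axis (37 mm above its underside); z axis along the barrel. Stands on the cutting mat at the start, or is absent. Grip the barrel above the flange.
- yellow_lens_mid (a point): Lens barrel number 2, yellow: upright black barrel 34 mm across with a yellow band and cap, 2 white dot(s) on its foot; steel foot flange 56 mm across, 14 mm high; 74 mm high in all, about 0.18 kg. This point is half-way up on its axis (37 mm above its underside); z axis along the barrel. Stands on the cutting mat at the start, or is absent. Grip the barrel above the flange.
- green_lens_mid (a point): Lens barrel number 3, green: upright black barrel 34 mm across with a green band and cap, 3 white dot(s) on its foot; steel foot flange 56 mm across, 14 mm high; 74 mm high in all, about 0.18 kg. This point is half-way up on its axis (37 mm above its underside); z axis along the barrel. Stands on the cutting mat at the start, or is absent. Grip the barrel above the flange.
- red_lens_mid (a point): Lens barrel number 4, red: upright black barrel 34 mm across with a red band and cap, 4 white dot(s) on its foot; steel foot flange 56 mm across, 14 mm high; 74 mm high in all, about 0.18 kg. This point is half-way up on its axis (37 mm above its underside); z axis along the barrel. Stands on the cutting mat at the start, or is absent. Grip the barrel above the flange.
- pocket1 (a point): Centre of the floor of pocket 1 (blue, 1 white dot(s)) of the lens rack: round, 60 mm across, 14 mm deep, its floor 16 mm and its mouth 30 mm above the table. A seated lens has its middle 37 mm above this point.
- pocket2 (a point): Centre of the floor of pocket 2 (yellow, 2 white dot(s)) of the lens rack: round, 60 mm across, 14 mm deep, its floor 16 mm and its mouth 30 mm above the table. A seated lens has its middle 37 mm above this point.
- pocket3 (a point): Centre of the floor of pocket 3 (green, 3 white dot(s)) of the lens rack: round, 60 mm across, 14 mm deep, its floor 16 mm and its mouth 30 mm above the table. A seated lens has its middle 37 mm above this point.
- pocket4 (a point): Centre of the floor of pocket 4 (red, 4 white dot(s)) of the lens rack: round, 60 mm across, 14 mm deep, its floor 16 mm and its mouth 30 mm above the table. A seated lens has its middle 37 mm above this point.
- spray_can_mid (a point): Bystander: middle of an upright white and blue spray can, 58 mm across and 170 mm high, on the far part of the table. Not to be disturbed.
- multimeter_mid (a point): Bystander: middle of the orange multimeter, 190 x 92 x 52 mm, lying at the far edge. Not to be disturbed.
Not all that is in view belongs to the job. What is shaped like the part that bears green_lens_mid but pink is not meant.

How it is judged:
By the outcome, as a careful person would: the job done as asked, in the order asked, and still so for the second after the job is handed in, with the robot touching nothing.
Of blue_lens, yellow_lens, green_lens, red_lens only 2 to 4 are there at a start; the rules pass over those that are not, and their reading is None.
At some moment in a run one of blue_lens, yellow_lens, green_lens, red_lens may be knocked a few centimetres aside while the robot is not near it.
It also fails if it takes over 210 s, if anything falls off the work surface, if the arm or the gripper's body presses on something with over 40 N, if the wrist force passes 120 N, or if a joint passes its speed limit or range.

## Working session

There is one attempt and no reset: what is moved stays moved. The work goes in short steps, Python scripts to look and compute and a tool call to move; the robot and the scene stay as the last step left them, time stands still between calls to the robot, and variables do not carry over. Pictures are saved under pics/ and viewed, at most 14 in all, crops included, and the job is handed in when it is done.

Besides the shell and the picture viewer there is one more tool, called after "Request:" by a JSON object that holds its "name" and its "arguments", one argument or row to a line. move_arm: Moves the arm, as the interface text tells. Its arguments: {"type":"object","properties":{"targets":{"type":"array"},"squeeze":{"type":"number"}},"required":["targets"]}

```bash
mkdir -p pics; cat > h.py <<'E'
import numpy as np, cv2
from station import readout, get_image, calibration, ctrl
def snap(n,f):
    c=calibration(n); im,d=get_image(n); np.savez('/tmp/%s.npz'%f,im=im,d=d,K=c['intrinsics'],D=c['distortion'],T=c['T'])
    cv2.imwrite('pics/%s.png'%f,im[:,:,::-1]); return im,d,c
def cloud(f):
    z=np.load('/tmp/%s.npz'%f); d=z['d']; v,u=np.mgrid[0:480,0:640]
    p=cv2.undistortPoints(np.stack([u,v],-1).reshape(-1,1,2).astype(np.float64),z['K'],z['D']).reshape(480,640,2)
    P=np.concatenate([p,np.ones((480,640,1))],-1)*d[...,None]
    return z['im'],P@z['T'][:3,:3].T+z['T'][:3,3],d>0
E
python3 - <<'E'
from h import *
s=readout.read_state()
for k in s: print(k,np.round(s[k],3).tolist())
print(ctrl.tcp_to_grasp)
for n in('scene','side','wrist'):
    im,d,c=snap(n,n+'0'); print(n,np.round(c['T'],3).tolist())
E
```

```text
time_s 0.0
qpos [67.036, 26.835, -0.666, 91.879, 0.345, 61.384, -3.227]
dq [-0.038, 0.043, -0.04, 0.051, 0.109, -0.011, 0.063]
joint_efforts [0.001, -52.058, -0.013, -24.375, -0.057, 0.017, 0.0]
position [0.227, -0.608, 0.214]
tcp_rot [[0.937, 0.35, -0.001], [0.35, -0.937, 0.002], [-0.0, -0.002, -1.0]]
force [1.006, -0.567, -0.39]
moment [-0.004, -0.024, -0.004]
gripper_force 0.0
grip_width 1.002
0.0187
scene [[0.881, 0.416, -0.223, 0.94], [0.472, -0.764, 0.439, -0.564], [0.013, -0.492, -0.87, 1.414], [0.0, 0.0, 0.0, 1.0]]
side [[-0.721, -0.383, 0.577, -0.261], [-0.692, 0.424, -0.584, 0.925], [-0.021, -0.821, -0.571, 0.987], [0.0, 0.0, 0.0, 1.0]]
wrist [[0.35, -0.897, -0.27, 0.305], [-0.937, -0.336, -0.1, -0.58], [-0.002, 0.288, -0.958, 0.382], [0.0, 0.0, 0.0, 1.0]]
```

View pics/scene0.png

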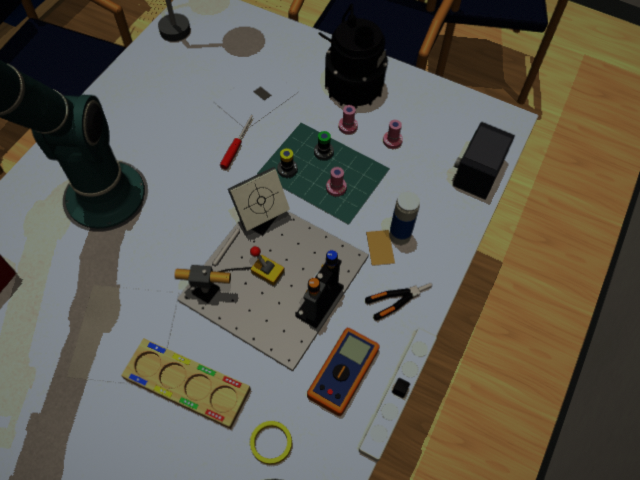

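View pics/side0.png

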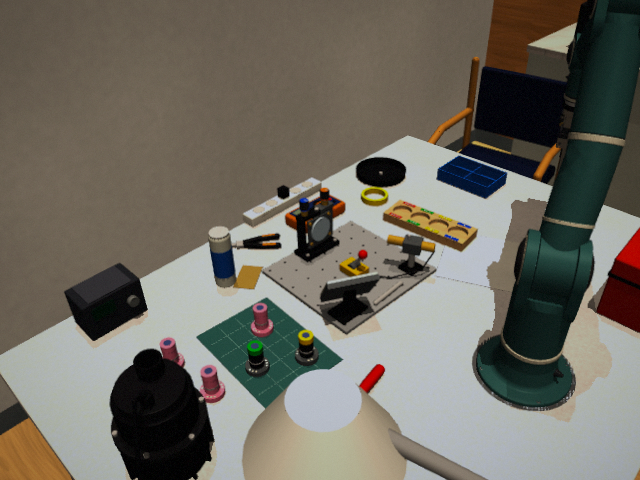

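The scene view shows the bench in the centre with the switch ball at (256,252), the blue knob at (332,257) and the orange knob at (314,284). The rack is at (185,380). The yellow lens at (287,160) and the green lens at (323,143) stand on the mat along with a pink decoy at (337,180).

```bash
cat > m.py <<'E'
from h import *
R={'red':lambda h:(h<6)|(h>174),'orange':lambda h:(h>6)&(h<17),'yellow':lambda h:(h>22)&(h<35),'green':lambda h:(h>45)&(h<80),'blue':lambda h:(h>105)&(h<130),'pink':lambda h:(h>150)&(h<175)}
def blobs(f,zlo,zhi,cols=R,smin=110,vmin=60,n=12):
    im,P,ok=cloud(f); hsv=cv2.cvtColor(im,cv2.COLOR_RGB2HSV).astype(int)
    for c in cols:
        m=R[c](hsv[...,0])&(hsv[...,1]>smin)&(hsv[...,2]>vmin)&ok&(P[...,2]>zlo)&(P[...,2]<zhi)
        k,l,st,ce=cv2.connectedComponentsWithStats(m.astype(np.uint8))
        for i in range(1,k):
            if st[i,4]<n: continue
            q=P[l==i]; print(f,c,st[i,4],ce[i].round(),'mean',q.mean(0).round(3),'min',np.percentile(q,3,0).round(3),'max',np.percentile(q,97,0).round(3))
E
python3 - <<'E'
from m import *
for f in('scene0','side0'): blobs(f,0.02,0.25)
# rectified top view of rack + plate at heights
def top(f,z,x0,y0,x1,y1,s,name):
    Z=np.load('/tmp/%s.npz'%f); T=np.linalg.inv(Z['T'])
    X,Y=np.meshgrid(np.arange(x1,x0,-s),np.arange(y1,y0,-s),indexing='ij')
    W=np.stack([X,Y,0*X+z],-1).reshape(-1,3)
    p,_=cv2.projectPoints(W,cv2.Rodrigues(T[:3,:3])[0],T[:3,3],Z['K'],Z['D'])
    p=p.reshape(*X.shape,2).astype(np.float32)
    cv2.imwrite('pics/%s.png'%name,cv2.remap(Z['im'],p[...,0],p[...,1],cv2.INTER_LINEAR)[:,:,::-1])
im,P,ok=cloud('scene0')
for (u,v) in [(180,295),(293,367),(367,256),(250,225),(123,377),(140,340),(249,388),(230,427)]: print(u,v,P[v,u].round(3))
top('scene0',.03,.25,-.62,.85,.1,.001,'top')
E
```

```text
scene0 red 195 [230. 152.] mean [0.236 0.273 0.026] min [0.224 0.228 0.02 ] max [0.248 0.321 0.032]
scene0 red 70 [255. 251.] mean [0.484 0.004 0.101] min [ 0.473 -0.004  0.093] max [0.493 0.015 0.107]
scene0 red 62 [232. 382.] mean [ 0.589 -0.281  0.032] min [ 0.569 -0.287  0.027] max [ 0.608 -0.276  0.038]
scene0 red 23 [330. 391.] mean [ 0.795 -0.199  0.046] min [ 0.79  -0.204  0.041] max [ 0.801 -0.194  0.054]
scene0 red 60 [214. 415.] mean [ 0.594 -0.364  0.031] min [ 0.575 -0.368  0.027] max [ 0.614 -0.359  0.037]
scene0 orange 79 [313. 282.] mean [ 0.669 -0.044  0.198] min [ 0.659 -0.055  0.194] max [ 0.679 -0.033  0.203]
scene0 orange 1025 [343. 373.] mean [ 0.802 -0.145  0.04 ] min [ 0.753 -0.227  0.033] max [ 0.844 -0.044  0.046]
scene0 orange 28 [341. 371.] mean [ 0.798 -0.148  0.054] min [ 0.795 -0.161  0.049] max [ 0.8   -0.135  0.06 ]
scene0 orange 32 [212. 415.] mean [ 0.589 -0.366  0.031] min [ 0.572 -0.371  0.026] max [ 0.615 -0.358  0.035]
scene0 orange 12 [221. 415.] mean [ 0.607 -0.358  0.032] min [ 0.598 -0.361  0.029] max [ 0.617 -0.356  0.035]
scene0 yellow 84 
[... 6299 characters left out ...]
.457 0.413 0.074] min [0.451 0.407 0.072] max [0.465 0.419 0.077]
side0 blue 22 [208. 370.] mean [0.476 0.528 0.073] min [0.471 0.522 0.069] max [0.482 0.533 0.077]
side0 pink 48 [260. 309.] mean [0.539 0.324 0.074] min [0.527 0.307 0.07 ] max [0.557 0.336 0.078]
side0 pink 65 [167. 344.] mean [0.609 0.545 0.072] min [0.595 0.529 0.069] max [0.625 0.558 0.076]
side0 pink 44 [209. 374.] mean [0.467 0.532 0.073] min [0.459 0.514 0.068] max [0.48  0.545 0.076]
180 295 [ 0.356 -0.153  0.014]
293 367 [ 0.691 -0.181  0.019]
367 256 [0.713 0.168 0.009]
250 225 [0.423 0.078 0.063]
123 377 [ 0.36 -0.39  0.02]
140 340 [ 0.334 -0.294  0.003]
249 388 [ 0.629 -0.273  0.023]
230 427 [ 0.635 -0.367  0.015]
```

View pics/top.png

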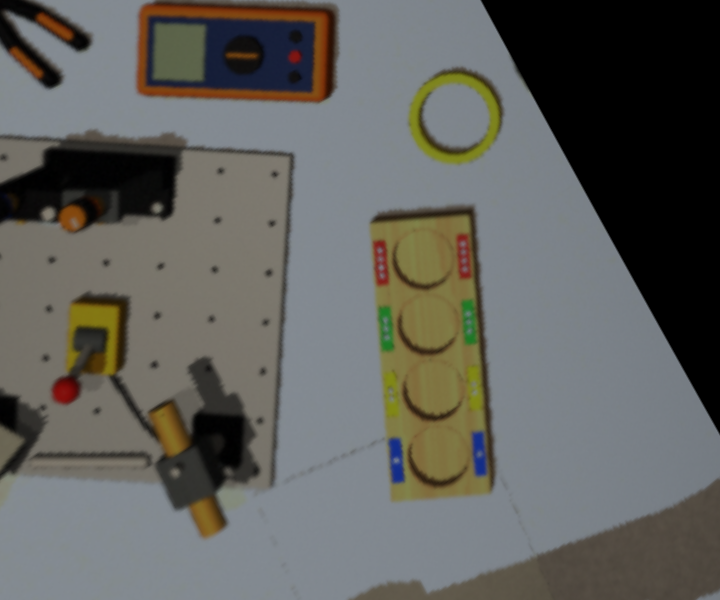

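```bash
cat > go.py <<'E'
# go.py x y z yaw : total tool-axis shift (mm) and turn about tool z (deg) still to go
import sys; from h import *
from scipy.spatial.transform import Rotation as Ro
def go(x,y,z,yaw):
    s=readout.read_state(); R=np.array(s['tcp_rot']); p=np.array(s['position']); c,q=np.cos(np.radians(yaw)),np.sin(np.radians(yaw))
    G=np.array([[c,q,0],[q,-c,0],[0,0,-1]])
    print('t',round(s['time_s'],2),'turn',Ro.from_matrix(R.T@G).as_rotvec(degrees=True).round(1),'shift before turn',(R.T@(np.array([x,y,z])-p)*1e3).round(1),'after turn',(G.T@(np.array([x,y,z])-p)*1e3).round(1),'q7',round(s['qpos'][6],1),'F',np.round(s['force'],1))
if __name__=='__main__': go(*map(float,sys.argv[1:5]))
E
python3 go.py .44 .009 .214 -3
python3 - <<'E'
from h import *
for f in('scene0','side0'):
    im,P,ok=cloud(f); X,Y,Z=P[...,0],P[...,1],P[...,2]
    for a in np.arange(.38,.62,.02):
        r=[]
        for b in np.arange(-.13,.17,.02):
            m=ok&(abs(X-a)<.01)&(abs(Y-b)<.01)&(Z<.25); r.append(int(1000*np.max(Z[m])) if m.sum() else -1)
        print(f,round(a,2),r)
E
```

```text
t 0.15 turn [-0.1  0.  23.5] shift before turn [ 4.153e+02 -5.040e+02  5.000e-01] after turn [ 1.800e+02 -6.278e+02 -1.000e-01] q7 -3.2 F [0.1 0.1 0.1]
scene0 0.38 [120, 118, 114, -1, 28, 30, 31, 28, 33, 30, 88, 146, 155, 154, 151, 146]
scene0 0.4 [120, 123, 115, -1, 26, 35, 25, 27, 29, 27, 116, 125, 138, 153, 158, 156]
scene0 0.42 [117, 130, 119, 13, 27, 23, 20, 22, 21, 20, 82, 105, 114, 129, 142, 153]
scene0 0.44 [118, 118, 116, 18, 16, 26, 20, 21, 19, 19, 19, 70, 90, 102, 118, 133]
scene0 0.46 [16, 117, 119, 108, 21, 21, 25, 20, 17, 16, 21, 21, 64, 86, 94, 107]
scene0 0.48 [19, 106, 119, 19, 17, 45, 102, 107, 42, 18, 19, 22, 20, 20, 70, 82]
scene0 0.5 [17, 17, 19, 19, 20, 37, 101, 103, 41, 19, 20, 22, 20, 20, 23, 19]
scene0 0.52 [21, 17, 19, 19, 20, 42, 50, 59, 42, 22, 20, 20, 20, 23, 22, 22]
scene0 0.54 [18, 21, 19, 19, 20, 42, 45, 43, 42, 22, 19, 18, 19, 20, 18, 22]
scene0 0.56 [20, 19, 22, 20, 23, 18, 32, 40, 20, 21, 20, 19, 19, 22, 17, 18]
scene0 0.58 [20, 19, 19, 20, 20, 20, 22, 21, 20, 20, 20, 20, 21, 20, 20, 20]
scene0 0.6 [20, 23, 19, 20, 24, 20, 19, 21, 19, 21, 20, 19, 21
[... 245 characters left out ...]
 -1, 98, 146]
side0 0.44 [106, 111, 112, 103, 13, 18, 10, 14, 13, 12, 15, 12, -1, 48, 68, 86]
side0 0.46 [13, 17, 111, 106, 12, 11, -1, 97, -1, -1, -1, -1, 14, 18, 42, 60]
side0 0.48 [15, 13, 13, 14, 13, 12, 96, 104, 94, -1, -1, -1, 12, 15, 17, 66]
side0 0.5 [16, 14, 14, 15, 15, 30, 42, 88, 43, -1, -1, -1, -1, -1, 15, 16]
side0 0.52 [13, 15, 13, 15, 14, -1, 45, 48, 38, 13, 10, -1, 9, 14, 14, 14]
side0 0.54 [15, 12, 12, 8, 15, 34, 40, 39, 39, 13, 14, 14, 15, 14, 13, 13]
side0 0.56 [13, 15, 14, 12, 14, 13, 14, 13, 15, 13, 15, 14, 14, 17, 15, 13]
side0 0.58 [13, 13, 14, 16, 13, 15, 16, 13, 12, 14, 14, 15, 14, 16, 13, 13]
side0 0.6 [14, 15, 13, 13, 13, 14, 15, 14, 16, 12, 13, 14, 17, 15, 14, 13]
```

Request:
{"name": "move_arm", "arguments": {
  "targets": [
    [[0, 0, 0, 0, 0, 5.9, 0], [0, 0, 0, 0, 0, 5.9, 0], [0, 0, 0, 0, 0, 5.9, 0], [0, 0, 0, 0, 0, 5.8, 0], [11.2, -39.2, 0, 0, 0, 0, 0], [11.2, -39.2, 0, 0, 0, 0, 0], [11.2, -39.2, 0, 0, 0, 0, 0], [11.2, -39.2, 0, 0, 0, 0, 0], [11.2, -39.2, 0, 0, 0, 0, 0], [11.2, -39.2, 0, 0, 0, 0, 0], [11.2, -39.2, 0, 0, 0, 0, 0], [11.2, -39.2, 0, 0, 0, 0, 0], [11.2, -39.2, 0, 0, 0, 0, 0], [11.2, -39.2, 0, 0, 0, 0, 0], [11.2, -39.2, 0, 0, 0, 0, 0], [11.2, -39.2, 0, 0, 0, 0, 0], [11.2, -39.2, 0, 0, 0, 0, 0], [11.2, -39.2, 0, 0, 0, 0, 0], [11.2, -39.2, 0, 0, 0, 0, 0], [11.2, -39.2, 0, 0, 0, 0, 0]]
  ],
  "squeeze": 20
}}

```text
time_s: 1.82
position: [0.4395, 0.01, 0.2147]
tcp_rot: [[0.999, -0.053, 0.0], [-0.053, -0.999, -0.0], [0.0, 0.0, -1.0]]
force: [0.2, -0.2, 0.0]
grip_width: 0.005
gripper_force: 0.0
```

```bash
python3 go.py .44 .009 .085 -3
```

```text
t 1.82 turn [ 0. -0. -0.] shift before turn [  0.5   0.9 129.7] after turn [  0.5   0.9 129.7] q7 -102.4 F [ 0.2 -0.2  0. ]
```

Request:
{"name": "move_arm", "arguments": {
  "targets": [
    [[0, 0, 26, 0, 0, 0, 0], [0, 0, 26, 0, 0, 0, 0], [0, 0, 26, 0, 0, 0, 0], [0, 0, 26, 0, 0, 0, 0], [0, 0, 26, 0, 0, 0, 0], [0, 0, 0, 0, 0, 0, 0], [6, 0, 0, 0, 0, 0, 0], [6, 0, 0, 0, 0, 0, 0], [6, 0, 0, 0, 0, 0, 0], [6, 0, 0, 0, 0, 0, 0], [6, 0, 0, 0, 0, 0, 0], [6, 0, 0, 0, 0, 0, 0], [6, 0, 0, 0, 0, 0, 0], [6, 0, 0, 0, 0, 0, 0], [6, 0, 0, 0, 0, 0, 0], [6, 0, 0, 0, 0, 0, 0], [6, 0, 0, 0, 0, 0, 0], [6, 0, 0, 0, 0, 0, 0]]
  ]
}}

```text
time_s: 3.32
position: [0.5119, 0.0043, 0.0844]
tcp_rot: [[0.999, -0.052, -0.0], [-0.052, -0.999, -0.0], [-0.0, 0.0, -1.0]]
force: [-0.7, -0.4, -1.6]
grip_width: 0.006
gripper_force: 0.6
```

```bash
python3 - <<'E'
from h import *
print(np.round(readout.read_state()['force'],1))
im,d,c=snap('scene','scene1')
cv2.imwrite('pics/s1.png',cv2.resize(im[140:340,170:380,::-1],None,fx=2.8,fy=2.8,interpolation=cv2.INTER_CUBIC))
E
```

```text
[-0.7 -0.4 -1.6]
```

View pics/s1.png

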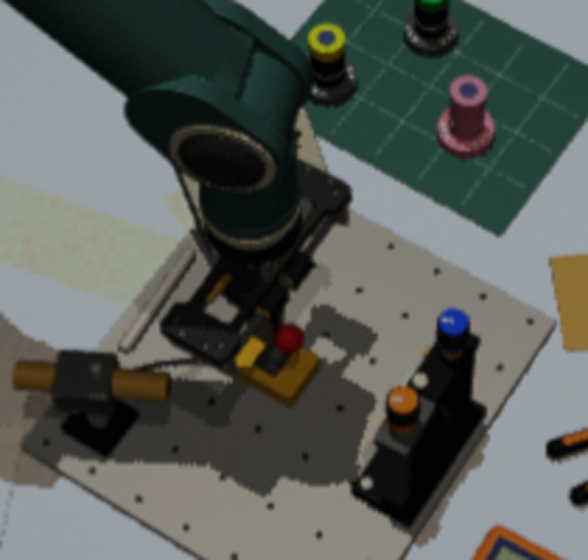

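The lever, whose ball is at about (290,335) in the crop, has swung towards the mirror; I'll push a little further.

Request:
{"name": "move_arm", "arguments": {
  "targets": [
    [[2.5, 0, 0, 0, 0, 0, 0], [2.5, 0, 0, 0, 0, 0, 0], [2, 0, 0, 0, 0, 0, 0], [1.5, 0, 0, 0, 0, 0, 0], [0, 0, 0, 0, 0, 0, 0]]
  ]
}}

```text
time_s: 3.78
position: [0.52, 0.0039, 0.0845]
tcp_rot: [[0.999, -0.052, 0.0], [-0.052, -0.999, 0.0], [0.0, -0.0, -1.0]]
force: [0.0, 0.1, -0.1]
grip_width: 0.004
gripper_force: 0.3
```

Request:
{"name": "move_arm", "arguments": {
  "targets": [
    [[-8, 0, 0, 0, 0, 0, 0], [-8, 0, 0, 0, 0, 0, 0], [0, 0, -40, 0, 0, 0, 0], [0, 0, -40, 0, 0, 0, 0], [0, 0, -40, 0, 0, 0, 0], [0, 0, -40, 0, 0, 0, 0], [0, 0, 0, 0, 0, -6.9, 0.5], [0, 0, 0, 0, 0, -6.9, 0.5], [0, 0, 0, 0, 0, -6.9, 0.5], [0, 0, 0, 0, 0, -6.9, 0.5], [0, 0, 0, 0, 0, -6.9, 0.5], [0, 0, 0, 0, 0, -6.9, 0.5], [0, 0, 0, 0, 0, -6.9, 0.5], [0, 0, 0, 0, 0, -6.9, 0.5], [0, 0, 0, 0, 0, -6.9, 0.5], [0, 0, 0, 0, 0, -6.9, 0.5], [0, 0, 0, 0, 0, -6.9, 0.5], [0, 0, 0, 0, 0, -6.9, 0.5], [0, 0, 0, 0, 0, -7.1, 0.5]]
  ]
}}

```text
time_s: 5.37
position: [0.503, 0.0048, 0.2445]
tcp_rot: [[0.048, 0.999, 0.0], [0.999, -0.048, -0.001], [-0.001, 0.0, -1.0]]
force: [-0.1, -0.2, 0.4]
grip_width: 0.5
gripper_force: 0.0
```

```bash
python3 go.py .6725 .035 .214 87; python3 - <<'E'
from h import *
im,d,c=snap('scene','scene2'); im2,d,c=snap('wrist','wrist2')
a=cv2.resize(im[150:350,200:380,::-1],(480,533)); b=cv2.resize(im2[:,:,::-1],(320,240)); o=np.zeros((533,800,3),np.uint8); o[:,:480]=a; o[:240,480:]=b
s,_,_=snap('side','side2'); o[243:533,480:800]=cv2.resize(s[180:325,290:450,::-1],(320,290))
cv2.imwrite('pics/c2.png',o)
E
```

```text
t 5.37 turn [0.  0.  0.3] shift before turn [ 38.3 167.8  30.6] after turn [ 39.1 167.7  30.5] q7 -16.0 F [-0.1 -0.2  0.4]
```

View pics/c2.png

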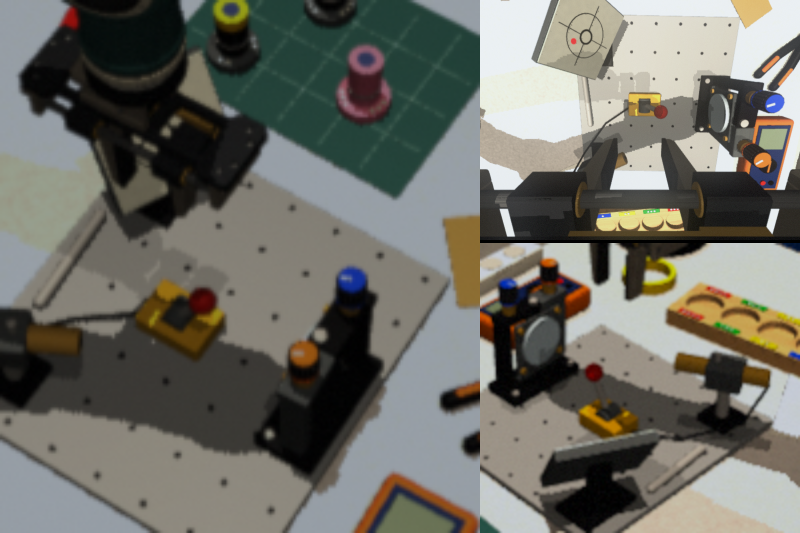

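The wrist view shows the card with the red spot at full-frame (186,82) and the ring centre at (212,74). The laser is on.

```bash
cat > spot.py <<'E'
from h import *
import sys, json
def spot(f,new=None):
    im,P,ok=cloud(f); hsv=cv2.cvtColor(im,cv2.COLOR_RGB2HSV).astype(int); H,S,V=[hsv[...,i] for i in range(3)]
    near=ok&(np.linalg.norm(P-np.array([.40,.105,.105]),axis=2)<.11)&(P[...,2]>.03)
    red=near&((H<8)|(H>172))&(S>120)&(V>90)
    k,l,st,ce=cv2.connectedComponentsWithStats(red.astype(np.uint8)); i=1+np.argmax(st[1:,4]); sp=P[l==i].mean(0)
    card=near&(S<70)&(V>100)
    q=P[card]; c=np.median(q,0)
    for _ in range(6):
        e=q-c; n=np.linalg.svd(e-e.mean(0),full_matrices=False)[2][2]; n*=np.sign(n[2]); c=q.mean(0); q=q[abs((q-c)@n)<.006]
    y=np.cross([0,0,1],n); y/=np.linalg.norm(y); z=np.cross(n,y)
    r=sp+0*y
    def uv(p): return np.array([(p-c)@y,(p-c)@z])
    A=np.stack([(P-c)@y,(P-c)@z],-1); dark=near&(V<90)&(abs((P-c)@n)<.012)&~(cv2.dilate(red.astype(np.uint8),np.ones((5,5)))>0)
    g=np.array(new) if new is not None else uv(np.array([.40,.105,.105]))
    if new is None:
        # ring template search: most dark pixels at radius 9-12 mm
        best=max(((dark&(abs(np.linalg.norm(A-[a,b],axis=2)-.0105)<.002)).sum()-0.7*(dark&(np.linalg.norm(A-[a,b],axis=2)<.008)).sum(),a,b) for a in np.arange(-.03,.03,.001) for b in np.arange(-.03,.03,.001)); g=np.array(best[1:]); print('score',best[0])
    D=uv(sp)-g
    print('normal',n.round(3),'lean',np.arcsin(n[2]).round(3),'card extent',np.percentile(A[card],[1,99],axis=0).round(3).tolist(),'ring',(c+g[0]*y+g[1]*z).round(4),'spot px',st[i,4],ce[i].round(1),'spot-ring y,z mm',(D*1e3).round(1))
    print('needed turns deg ccw: blue',(-np.degrees(D[0]/.005)).round(),'orange',(-np.degrees(D[1]/.005)).round())
if __name__=='__main__': spot(sys.argv[1])
E
python3 spot.py wrist2
```

```text
score 192.0
normal [ 0.708 -0.416  0.571] lean 0.608 card extent [[-0.058, -0.065], [0.065, 0.051]] ring [0.4223 0.135  0.0994] spot px 107 [186.9  82.1] spot-ring y,z mm [-14.5  17.8]
needed turns deg ccw: blue 167.0 orange -204.0
```

```bash
python3 -c "
from m import *
blobs('wrist2',.17,.25,['orange','blue'])
blobs('scene2',.17,.25,['orange','blue'])
blobs('side2',.17,.25,['orange','blue'])
blobs('wrist2',.08,.12,['red'])
"; python3 go.py .6725 .035 .2445 87
```

```text
wrist2 orange 792 [565. 319.] mean [ 0.671 -0.044  0.196] min [ 0.66  -0.055  0.194] max [ 0.681 -0.034  0.197]
wrist2 orange 16 [537. 323.] mean [ 0.66  -0.053  0.184] min [ 0.659 -0.055  0.178] max [ 0.662 -0.051  0.191]
wrist2 blue 993 [589. 206.] mean [0.674 0.035 0.196] min [0.663 0.024 0.194] max [0.683 0.044 0.197]
wrist2 blue 15 [545. 209.] mean [0.662 0.028 0.171] min [0.66  0.025 0.17 ] max [0.664 0.031 0.173]
scene2 orange 84 [313. 282.] mean [ 0.67  -0.044  0.198] min [ 0.659 -0.055  0.193] max [ 0.68  -0.034  0.202]
scene2 blue 75 [332. 255.] mean [0.673 0.035 0.198] min [0.664 0.023 0.194] max [0.683 0.046 0.202]
side2 orange 28 [324. 190.] mean [ 0.67  -0.045  0.195] min [ 0.659 -0.055  0.191] max [ 0.68  -0.032  0.198]
side2 blue 30 [304. 200.] mean [0.672 0.035 0.195] min [0.661 0.024 0.192] max [0.682 0.045 0.198]
wrist2 red 111 [187.  82.] mean [0.407 0.127 0.115] min [0.404 0.124 0.111] max [0.41  0.131 0.118]
wrist2 red 521 [362. 224.] mean [0.543 0.004 0.1  ] min [ 0.534 -0.006  0.094] max [0.554 0.014 0.104]
t 5.52 turn [ 0.   0.  -0.3] shift before turn [ 40.  167.3   0. ] after turn [ 39.2 167.4   0. ] q7 -16.5 F [-0.3  0.1 -0.2]
```

Request:
{"name": "move_arm", "arguments": {
  "targets": [
    [[6.6, 28, 0, 0, 0, 0, 0.5], [6.6, 28, 0, 0, 0, 0, 0.5], [6.6, 28, 0, 0, 0, 0, 0.5], [6.6, 28, 0, 0, 0, 0, 0.5], [6.6, 28, 0, 0, 0, 0, 0.5], [6.6, 28, 0, 0, 0, 0, 0.5], [0, 0, 0, 0, 0, 6.9, 0.5], [0, 0, 0, 0, 0, 6.9, 0.5], [0, 0, 0, 0, 0, 6.9, 0.5], [0, 0, 0, 0, 0, 6.9, 0.5], [0, 0, 0, 0, 0, 6.9, 0.5], [0, 0, 0, 0, 0, 6.9, 0.5], [0, 0, 0, 0, 0, 6.9, 0.5], [0, 0, 0, 0, 0, 6.9, 0.5], [0, 0, 0, 0, 0, 6.9, 0.5], [0, 0, 0, 0, 0, 6.9, 0.5], [0, 0, 0, 0, 0, 6.9, 0.5], [0, 0, 0, 0, 0, 6.9, 0.5]]
  ]
}}

```text
time_s: 7.02
position: [0.6734, 0.0353, 0.2445]
tcp_rot: [[0.998, 0.062, -0.0], [0.062, -0.998, -0.0], [-0.0, 0.0, -1.0]]
force: [-0.1, -0.2, -0.7]
grip_width: 0.499
gripper_force: 0.0
```

```bash
python3 go.py .673 .035 .1645 4
```

```text
t 7.02 turn [ 0.   0.  -0.5] shift before turn [-0.4  0.2 80. ] after turn [-0.4  0.2 80. ] q7 -98.2 F [-0.1 -0.2 -0.7]
```

Request:
{"name": "move_arm", "arguments": {
  "targets": [
    [[0, 0, 20, 0, 0, 0, 0.5], [0, 0, 20, 0, 0, 0, 0.5], [0, 0, 20, 0, 0, 0, 0.5], [0, 0, 19, 0, 0, 0, 0.5], [0, 0, 0, 0, 0, 0, 0.5], [0, 0, 0, 0, 0, 0, 0], [0, 0, 0, 0, 0, 0, 0], [0, 0, 0, 0, 0, 0, 0], [0, 0, 0, 0, 0, 0, 0], [0, 0, 0, 0, 0, 0, 0]]
  ],
  "squeeze": 25
}}

```text
time_s: 7.85
position: [0.6748, 0.0342, 0.1673]
tcp_rot: [[0.998, 0.07, 0.003], [0.07, -0.998, -0.001], [0.003, 0.001, -1.0]]
force: [-0.0, -2.1, 3.5]
grip_width: 0.277
gripper_force: 25.0
```

Request:
{"name": "move_arm", "arguments": {
  "targets": [
    [[0, 0, 0, 0, 0, -6, 0], [0, 0, 0, 0, 0, -6, 0], [0, 0, 0, 0, 0, -6, 0], [0, 0, 0, 0, 0, -6, 0], [0, 0, 0, 0, 0, -6, 0], [0, 0, 0, 0, 0, -6, 0], [0, 0, 0, 0, 0, -6, 0], [0, 0, 0, 0, 0, -6, 0], [0, 0, 0, 0, 0, -6, 0], [0, 0, 0, 0, 0, -6, 0], [0, 0, 0, 0, 0, -6, 0], [0, 0, 0, 0, 0, -6, 0], [0, 0, 0, 0, 0, -6, 0], [0, 0, 0, 0, 0, -6, 0], [0, 0, 0, 0, 0, -6, 0], [0, 0, 0, 0, 0, 0, 0]]
  ]
}}

```text
time_s: 9.18
position: [0.673, 0.0357, 0.1672]
tcp_rot: [[-0.076, 0.997, -0.001], [0.997, 0.076, 0.0], [0.0, -0.001, -1.0]]
force: [-5.2, -0.3, 7.7]
grip_width: 0.277
gripper_force: 25.0
```

```bash
python3 go.py .673 .035 .1645 171; python3 - <<'E'
from h import *
for n in('scene','wrist'): snap(n,n+'3')
E
python3 spot.py scene3
```

```text
t 9.18 turn [ -0.   -0.1 -76.7] shift before turn [-0.7 -0.1  2.7] after turn [-0.1 -0.7  2.7] q7 -18.5 F [-5.2 -0.3  7.7]
score 29.3
normal [ 0.711 -0.42   0.564] lean 0.599 card extent [[-0.061, -0.058], [0.063, 0.056]] ring [0.4212 0.1361 0.1018] spot px 11 [255.9 194.4] spot-ring y,z mm [-6.1 18.7]
needed turns deg ccw: blue 70.0 orange -214.0
```

Request:
{"name": "move_arm", "arguments": {
  "targets": [
    [[0, 0, 0, 0, 0, -6, 0], [0, 0, 0, 0, 0, -6, 0], [0, 0, 0, 0, 0, -6, 0], [0, 0, 0, 0, 0, -6, 0], [0, 0, 0, 0, 0, -6, 0], [0, 0, 0, 0, 0, -6, 0], [0, 0, 0, 0, 0, -6, 0], [0, 0, 0, 0, 0, -6, 0], [0, 0, 0, 0, 0, -6, 0], [0, 0, 0, 0, 0, -6, 0], [0, 0, 0, 0, 0, -6, 0], [0, 0, 0, 0, 0, -6, 0], [0, 0, 0, 0, 0, -4, 0], [0, 0, 0, 0, 0, 0, 0], [0, 0, 0, 0, 0, 0, 0.5], [0, 0, 0, 0, 0, 0, 0.5], [0, 0, -30, 0, 0, 0, 0.5], [0, 0, -30, 0, 0, 0, 0.5], [0, 0, -20, 0, 0, 0, 0.5]]
  ]
}}

```text
time_s: 10.87
position: [0.6745, 0.036, 0.2481]
tcp_rot: [[-0.985, 0.172, 0.002], [0.172, 0.985, 0.001], [-0.002, 0.002, -1.0]]
force: [-0.2, 0.5, 0.4]
grip_width: 0.505
gripper_force: 0.0
```

```bash
python3 - <<'E'
from h import *
for n in('scene','wrist','side'): snap(n,n+'4')
from m import blobs
for f in ('scene4','wrist4','side4'): blobs(f,.165,.25,['orange','blue'])
E
python3 spot.py scene4; python3 go.py .671 -.044 .2445 180
```

```text
scene4 orange 75 [313. 282.] mean [ 0.668 -0.044  0.198] min [ 0.657 -0.054  0.194] max [ 0.677 -0.035  0.203]
scene4 blue 50 [332. 255.] mean [0.673 0.035 0.199] min [0.666 0.024 0.194] max [0.682 0.046 0.205]
wrist4 orange 62 [219. 243.] mean [ 0.663 -0.036  0.169] min [ 0.657 -0.042  0.167] max [ 0.672 -0.032  0.171]
wrist4 orange 787 [197. 266.] mean [ 0.669 -0.045  0.196] min [ 0.659 -0.055  0.194] max [ 0.679 -0.035  0.197]
wrist4 blue 16 [322. 227.] mean [0.664 0.042 0.169] min [0.662 0.039 0.167] max [0.666 0.045 0.171]
wrist4 blue 14 [304. 228.] mean [0.662 0.029 0.17 ] min [0.661 0.026 0.168] max [0.664 0.033 0.172]
wrist4 blue 791 [313. 252.] mean [0.673 0.034 0.196] min [0.663 0.024 0.194] max [0.683 0.044 0.197]
side4 orange 675 [555.  12.] mean [ 1.058 -2.451  0.209] min [ 0.931 -2.475  0.168] max [ 1.192 -2.425  0.248]
side4 orange 25 [325. 190.] mean [ 0.668 -0.046  0.195] min [ 0.657 -0.058  0.192] max [ 0.676 -0.037  0.199]
side4 blue 27 [304. 200.] mean [0.672 0.034 0.195] min [0.663 0.024 0.192] max [0.681 0.044 0.197]
score 28.3
normal [ 0.71  -0.421  0.565] lean 0.6 card extent [[-0.062, -0.058], [0.062, 0.056]] ring [0.4219 0.1364 0.1015] spot px 11 [258.1 193.4] spot-ring y,z mm [-0.6 19.1]
needed turns deg ccw: blue 7.0 orange -219.0
t 11.02 turn [ 0.   0.2 -9.9] shift before turn [-10.1 -79.3   2.9] after turn [  3.7 -79.8   3. ] q7 51.4 F [ 0.2  0.5 -0. ]
```

Request:
{"name": "move_arm", "arguments": {
  "targets": [
    [[-2.1, -20.2, 0, 0, 0, 0, 0.5], [-2.1, -20.2, 0, 0, 0, 0, 0.5], [-2.1, -20.2, 0, 0, 0, 0, 0.5], [-2.1, -20.2, 0, 0, 0, 0, 0.5], [0, 0, 0, 0, 0, -6, 0.5], [0, 0, 0, 0, 0, -6, 0.5], [0, 0, 0, 0, 0, -6, 0.5], [0, 0, 0, 0, 0, -6, 0.5], [0, 0, 0, 0, 0, -6, 0.5], [0, 0, 0, 0, 0, -6, 0.5], [0, 0, 0, 0, 0, -6, 0.5], [0, 0, 0, 0, 0, -6, 0.5], [0, 0, 0, 0, 0, -6, 0.5], [0, 0, 0, 0, 0, -6, 0.5], [0, 0, 0, 0, 0, 0, 0.5]]
  ]
}}

```text
time_s: 12.27
position: [0.6676, -0.0459, 0.2436]
tcp_rot: [[-0.639, -0.769, -0.002], [-0.769, 0.639, 0.001], [0.001, 0.002, -1.0]]
force: [0.0, -0.3, -0.7]
grip_width: 0.501
gripper_force: 0.0
```

```bash
python3 go.py .669 -.045 .168 230
```

```text
t 12.27 turn [ 0.1 -0.   0.2] shift before turn [-1.7 -0.7 75.6] after turn [-1.6 -0.5 75.6] q7 112.2 F [ 0.  -0.3 -0.7]
```

Request:
{"name": "move_arm", "arguments": {
  "targets": [
    [[-1.6, -0.6, 19, 0, 0, 0, 0.5], [0, 0, 19, 0, 0, 0, 0.5], [0, 0, 19, 0, 0, 0, 0.5], [0, 0, 18, 0, 0, 0, 0.5], [0, 0, 0, 0, 0, 0, 0.5], [0, 0, 0, 0, 0, 0, 0], [0, 0, 0, 0, 0, 0, 0], [0, 0, 0, 0, 0, 0, 0], [0, 0, 0, 0, 0, 0, 0]]
  ]
}}

```text
time_s: 13.02
position: [0.6696, -0.0441, 0.1719]
tcp_rot: [[-0.641, -0.767, 0.001], [-0.767, 0.641, 0.001], [-0.001, 0.0, -1.0]]
force: [-2.0, 1.9, 1.7]
grip_width: 0.278
gripper_force: 25.0
```

Request:
{"name": "move_arm", "arguments": {
  "targets": [
    [[0, 0, 0, 0, 0, 6, 0], [0, 0, 0, 0, 0, 6, 0], [0, 0, 0, 0, 0, 6, 0], [0, 0, 0, 0, 0, 6, 0], [0, 0, 0, 0, 0, 6, 0], [0, 0, 0, 0, 0, 6, 0], [0, 0, 0, 0, 0, 6, 0], [0, 0, 0, 0, 0, 6, 0], [0, 0, 0, 0, 0, 6, 0], [0, 0, 0, 0, 0, 6, 0], [0, 0, 0, 0, 0, 6, 0], [0, 0, 0, 0, 0, 6, 0], [0, 0, 0, 0, 0, 6, 0], [0, 0, 0, 0, 0, 6, 0], [0, 0, 0, 0, 0, 6, 0], [0, 0, 0, 0, 0, 6, 0], [0, 0, 0, 0, 0, 6, 0], [0, 0, 0, 0, 0, 6, 0], [0, 0, 0, 0, 0, 6, 0], [0, 0, 0, 0, 0, 6, 0]]
  ]
}}

```text
time_s: 14.68
position: [0.6689, -0.0479, 0.1718]
tcp_rot: [[-0.337, 0.941, -0.001], [0.941, 0.337, -0.004], [-0.004, -0.003, -1.0]]
force: [-4.3, -4.2, 4.1]
grip_width: 0.278
gripper_force: 25.0
```

```bash
python3 - <<'E'
from h import *
for n in('scene','wrist'): snap(n,n+'5')
E
python3 spot.py scene5; python3 go.py .669 -.045 .168 20
```

```text
t 14.78 turn [ 0.1  0.3 89.8] shift before turn [2.7 1.1 3.8] after turn [ 1.1 -2.7  3.8] q7 2.2 F [-3.8 -4.9  3.7]Traceback (most recent call last):
  File "spot.py", line 23, in <module>
    if __name__=='__main__': spot(sys.argv[1])
                             ~~~~^^^^^^^^^^^^^
  File "spot.py", line 7, in spot
    k,l,st,ce=cv2.connectedComponentsWithStats(red.astype(np.uint8)); i=1+np.argmax(st[1:,4]); sp=P[l==i].mean(0)
                                                                          ~~~~~~~~~^^^^^^^^^^
    return _wrapfunc(a, 'argmax', axis=axis, out=out, **kwds)
    return bound(*args, **kwds)
ValueError: attempt to get argmax of an empty sequence
```

The spot is hidden in this view. I'll finish the estimated turn of 210° in all, then release and check.

Request:
{"name": "move_arm", "arguments": {
  "targets": [
    [[0, 0, 0, 0, 0, 6, 0], [0, 0, 0, 0, 0, 6, 0], [0, 0, 0, 0, 0, 6, 0], [0, 0, 0, 0, 0, 6, 0], [0, 0, 0, 0, 0, 6, 0], [0, 0, 0, 0, 0, 6, 0], [0, 0, 0, 0, 0, 6, 0], [0, 0, 0, 0, 0, 6, 0], [0, 0, 0, 0, 0, 6, 0], [0, 0, 0, 0, 0, 6, 0], [0, 0, 0, 0, 0, 6, 0], [0, 0, 0, 0, 0, 6, 0], [0, 0, 0, 0, 0, 6, 0], [0, 0, 0, 0, 0, 6, 0], [0, 0, 0, 0, 0, 6, 0], [0, 0, 0, 0, 0, 0, 0], [0, 0, 0, 0, 0, 0, 0.5], [0, 0, 0, 0, 0, 0, 0.5], [0, 0, -35, 0, 0, 0, 0.5], [0, 0, -35, 0, 0, 0, 0.5]]
  ]
}}

```text
time_s: 16.45
position: [0.6685, -0.0446, 0.2395]
tcp_rot: [[0.939, 0.344, -0.004], [0.344, -0.939, 0.001], [-0.003, -0.002, -1.0]]
force: [1.2, 1.1, -0.2]
grip_width: 0.497
gripper_force: 0.0
```

```bash
python3 - <<'E'
from h import *
for n in('scene','wrist'): snap(n,n+'6')
E
python3 spot.py scene6; python3 go.py .572 .003 .245 -3
```

```text
score 12.0
normal [ 0.712 -0.42   0.562] lean 0.597 card extent [[-0.045, -0.052], [0.066, 0.062]] ring [0.42   0.1345 0.1022] spot px 12 [260.5 199.5] spot-ring y,z mm [ 2.7 -0.6]
needed turns deg ccw: blue -31.0 orange 7.0
t 16.55 turn [ 0.1 -0.7 23.1] shift before turn [-79.3 -79.3   1.4] after turn [-104.   -41.8    2.7] q7 -76.5 F [-0.   0.5  1.6]
```

Request:
{"name": "move_arm", "arguments": {
  "targets": [
    [[-19.8, -19.8, 0, 0, 0, 0, 0.5], [-19.8, -19.8, 0, 0, 0, 0, 0.5], [-19.8, -19.8, 0, 0, 0, 0, 0.5], [-19.8, -19.8, 0, 0, 0, 0, 0.5], [0, 0, 0, 0, 0, -6.7, 0], [0, 0, 0, 0, 0, -6.7, 0], [0, 0, 0, 0, 0, -6.7, 0], [0, 0, 0, 0, 0, -6.7, 0], [0, 0, 0, 0, 0, -6.7, 0], [0, 0, 0, 0, 0, -6.7, 0], [0, 0, 0, 0, 0, -6.7, 0], [0, 0, 0, 0, 0, -6.7, 0], [0, 0, 0, 0, 0, -6.7, 0], [0, 0, 0, 0, 0, -6.7, 0]]
  ]
}}

```text
time_s: 17.72
position: [0.5684, 0.0025, 0.2406]
tcp_rot: [[0.044, 0.999, 0.001], [0.999, -0.044, 0.0], [0.0, 0.001, -1.0]]
force: [-0.2, -0.5, -0.1]
grip_width: 0.001
gripper_force: 0.0
```

```bash
python3 - <<'E'
from h import *
im,d,c=snap('wrist','wrist7')
E
python3 spot.py wrist7; python3 go.py .57 .003 .245 -3; python3 -c "
from m import *
blobs('wrist7',.08,.12,['red'])"
```

```text
score 266.0
normal [ 0.707 -0.417  0.571] lean 0.608 card extent [[-0.058, -0.064], [0.065, 0.052]] ring [0.4228 0.1349 0.0986] spot px 109 [128.6  73.6] spot-ring y,z mm [0.5 0.5]
needed turns deg ccw: blue -5.0 orange -6.0
t 17.77 turn [ 0.  -0.1 90.7] shift before turn [ 0.6  1.7 -4.4] after turn [ 1.6 -0.6 -4.4] q7 -17.3 F [-0.5  1.   0.5]
wrist7 red 117 [128.  74.] mean [0.423 0.135 0.1  ] min [0.42  0.131 0.096] max [0.426 0.139 0.103]
wrist7 red 447 [291. 227.] mean [0.545 0.003 0.101] min [ 0.536 -0.006  0.095] max [0.554 0.013 0.104]
```

View pics/wrist7.png

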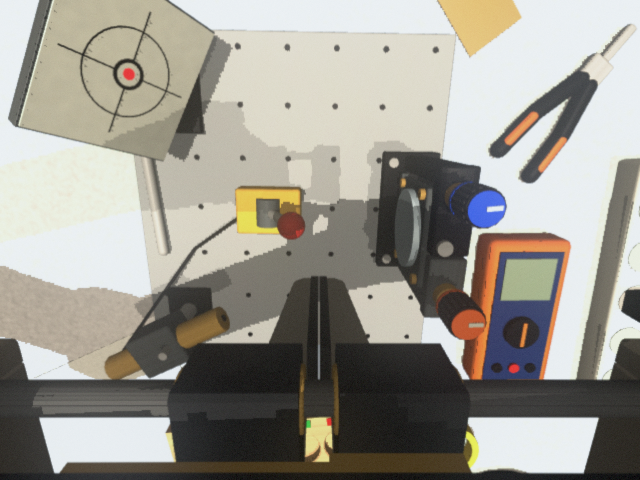

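The spot at (128,74) is centred in the ring. Next I'll switch the laser off from the mirror side of the ball.

Request:
{"name": "move_arm", "arguments": {
  "targets": [
    [[0, 0, 0, 0, 0, 7, 0], [0, 0, 0, 0, 0, 7, 0], [0, 0, 0, 0, 0, 7, 0], [0, 0, 0, 0, 0, 7, 0], [0, 0, 0, 0, 0, 7, 0], [0, 0, 0, 0, 0, 7, 0], [0, 0, 0, 0, 0, 7, 0], [0, 0, 0, 0, 0, 7, 0], [0, 0, 0, 0, 0, 7, 0], [0, 0, 0, 0, 0, 7, 0], [0, 0, 0, 0, 0, 7, 0], [0, 0, 0, 0, 0, 7, 0], [0, 0, 0, 0, 0, 6.7, 0], [8, -0.5, 0, 0, 0, 0, 0], [0, 0, 0, 0, 0, 0, 0]]
  ]
}}

```text
time_s: 19.02
position: [0.5775, 0.0024, 0.2407]
tcp_rot: [[0.998, -0.061, 0.002], [-0.061, -0.998, 0.0], [0.002, -0.0, -1.0]]
force: [-0.8, 0.2, 0.9]
grip_width: 0.005
gripper_force: 0.0
```

```bash
python3 go.py .577 .003 .085 -3
```

```text
t 19.02 turn [-0.  -0.1 -0.5] shift before turn [ -0.8  -0.5 155.7] after turn [ -0.5  -0.5 155.7] q7 -102.6 F [-0.8  0.2  0.9]
```

Request:
{"name": "move_arm", "arguments": {
  "targets": [
    [[0, 0, 31, 0, 0, 0, 0], [0, 0, 31, 0, 0, 0, 0], [0, 0, 31, 0, 0, 0, 0], [0, 0, 31, 0, 0, 0, 0], [0, 0, 31, 0, 0, 0, 0], [0, 0, 0, 0, 0, 0, 0], [-6, 0, 0, 0, 0, 0, 0], [-6, 0, 0, 0, 0, 0, 0], [-6, 0, 0, 0, 0, 0, 0], [-6, 0, 0, 0, 0, 0, 0], [-6, 0, 0, 0, 0, 0, 0], [-6, 0, 0, 0, 0, 0, 0], [-6, 0, 0, 0, 0, 0, 0], [-6, 0, 0, 0, 0, 0, 0], [-6, 0, 0, 0, 0, 0, 0], [-6, 0, 0, 0, 0, 0, 0], [-6, 0, 0, 0, 0, 0, 0], [-3, 0, 0, 0, 0, 0, 0], [-3, 0, 0, 0, 0, 0, 0], [0, 0, 0, 0, 0, 0, 0]]
  ]
}}

```text
time_s: 20.68
position: [0.5056, 0.0066, 0.0858]
tcp_rot: [[0.998, -0.063, 0.004], [-0.063, -0.998, 0.0], [0.004, -0.001, -1.0]]
force: [4.6, -0.3, -3.9]
grip_width: 0.006
gripper_force: 2.3
```

Request:
{"name": "move_arm", "arguments": {
  "targets": [
    [[-1, 0, 0, 0, 0, 0, 0], [-1, 0, 0, 0, 0, 0, 0], [0, 0, 0, 0, 0, 0, 0], [7, 0, 0, 0, 0, 0, 0], [7, 0, 0, 0, 0, 0, 0], [0, 0, -40, 0, 0, 0, 0], [0, 0, -40, 0, 0, 0, 0], [0, 0, -40, 0, 0, 0, 0], [0, 0, -40, 0, 0, 0, 0], [0, 0, 0, 0, 0, -7, 1], [0, 0, 0, 0, 0, -7, 1], [0, 0, 0, 0, 0, -7, 1], [0, 0, 0, 0, 0, -7, 1], [0, 0, 0, 0, 0, -7, 1], [0, 0, 0, 0, 0, -7, 1], [0, 0, 0, 0, 0, -7, 1], [0, 0, 0, 0, 0, -7, 1], [0, 0, 0, 0, 0, -7, 1], [0, 0, 0, 0, 0, -7, 1]]
  ]
}}

```text
time_s: 22.27
position: [0.5157, 0.0059, 0.2453]
tcp_rot: [[0.395, 0.919, -0.002], [0.919, -0.395, 0.0], [-0.001, -0.002, -1.0]]
force: [0.1, 0.1, 0.7]
grip_width: 0.708
gripper_force: 0.0
```

```bash
python3 - <<'E'
from m import *
for n in('wrist','scene','side'): snap(n,n+'8')
for n in('wrist8','scene8','side8'): blobs(n,.075,.12,['red'],smin=90)
for n in('wrist8','scene8','side8'): blobs(n,.06,.09,['red','yellow','green','blue'],n=30)
E
python3 go.py .3955 .31 .245 17
```

```text
wrist8 red 509 [287. 235.] mean [0.485 0.008 0.099] min [ 0.475 -0.003  0.092] max [0.495 0.017 0.103]
scene8 red 22 [252. 252.] mean [ 0.481 -0.002  0.1  ] min [ 0.473 -0.007  0.092] max [0.487 0.003 0.106]
side8 red 68 [363. 254.] mean [0.478 0.011 0.095] min [ 0.469 -0.001  0.086] max [0.49  0.019 0.103]
side8 red 247 [623. 295.] mean [-0.098 -0.299  0.086] min [-0.136 -0.304  0.077] max [-0.058 -0.294  0.096]
scene8 yellow 90 [286. 154.] mean [0.397 0.308 0.076] min [0.381 0.293 0.07 ] max [0.412 0.327 0.083]
scene8 green 78 [324. 136.] mean [0.457 0.412 0.076] min [0.441 0.397 0.071] max [0.472 0.429 0.081]
side8 red 343 [622. 299.] mean [-0.099 -0.299  0.075] min [-0.139 -0.304  0.061] max [-0.059 -0.295  0.089]
side8 red 44 [260. 313.] mean [0.532 0.329 0.066] min [0.524 0.315 0.061] max [0.547 0.337 0.074]
side8 red 52 [168. 349.] mean [0.597 0.549 0.067] min [0.592 0.536 0.061] max [0.608 0.561 0.073]
side8 red 49 [209. 378.] mean [0.463 0.535 0.066] min [0.457 0.519 0.06 ] max [0.473 0.546 0.072]
side8 yellow 109 [306. 335.] mean [0.394 0.311 0.073] min [0.379 0.297 0.069] max [0.412 0.326 0.077]
side8 green 134 [254. 347.] mean [0.455 0.414 0.072] min [0.44  0.397 0.062] max [0.472 0.427 0.076]
side8 blue 98 [222. 266.] mean [0.74  0.282 0.075] min [0.73  0.27  0.061] max [0.752 0.292 0.089]
t 22.42 turn [-0.1  0.1 49.2] shift before turn [ 229.8 -232.8    0.5] after turn [-2.620e+01 -3.261e+02  3.000e-01] q7 -35.4 F [-0.2 -0.4  0.8]
```

View pics/wrist8.png

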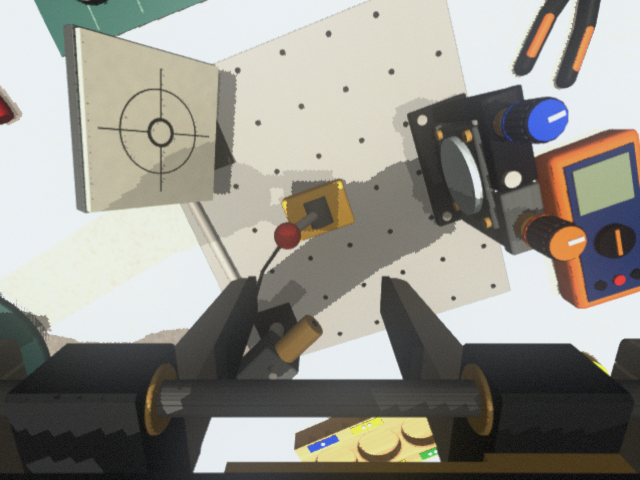

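The lever ball is at (287,235) and leans back to off, with no spot on the card. The alignment looks untouched. Next I'll fetch the yellow lens.

Request:
{"name": "move_arm", "arguments": {
  "targets": [
    [[0, 0, 0, 0, 0, -5.8, 1], [0, 0, 0, 0, 0, -5.8, 1], [0, 0, 0, 0, 0, -5.8, 1], [0, 0, 0, 0, 0, -5.9, 1], [38, -15, 0, 0, 0, 0, 1], [38, -15, 0, 0, 0, 0, 1], [38, -15, 0, 0, 0, 0, 1], [38, -15, 0, 0, 0, 0, 1], [38, -15, 0, 0, 0, 0, 1], [38, -15, 0, 0, 0, 0, 1], [38, -15, 0, 0, 0, 0, 1], [38, -15, 0, 0, 0, 0, 1], [0, 0, 0, 0, 0, 0, 1]]
  ]
}}

```text
time_s: 23.5
position: [0.3929, 0.3185, 0.2463]
tcp_rot: [[-0.003, 1.0, -0.001], [1.0, 0.003, 0.005], [0.005, -0.001, -1.0]]
force: [-0.9, -0.0, -0.6]
grip_width: 1.001
gripper_force: 0.0
```

```bash
python3 - <<'E'
from m import *
for n in('wrist','scene','side'): snap(n,n+'9')
for n in('wrist9','scene9','side9'): blobs(n,.066,.085,['yellow','green','blue','red'],n=30)
E
python3 go.py .395 .31 .031 90
```

```text
wrist9 yellow 105 [323. 212.] mean [0.398 0.325 0.072] min [0.389 0.323 0.067] max [0.407 0.327 0.074]
wrist9 yellow 61 [317. 239.] mean [0.392 0.298 0.073] min [0.389 0.293 0.072] max [0.396 0.302 0.074]
wrist9 green 897 [388. 119.] mean [0.457 0.412 0.073] min [0.441 0.396 0.071] max [0.473 0.427 0.074]
scene9 green 79 [324. 136.] mean [0.457 0.413 0.076] min [0.441 0.398 0.071] max [0.472 0.429 0.082]
side9 green 128 [255. 346.] mean [0.455 0.413 0.073] min [0.439 0.396 0.068] max [0.473 0.428 0.077]
side9 blue 67 [222. 266.] mean [0.74  0.282 0.075] min [0.731 0.266 0.067] max [0.754 0.293 0.083]
side9 red 238 [622. 299.] mean [-0.098 -0.3    0.075] min [-0.139 -0.304  0.066] max [-0.059 -0.295  0.084]
side9 red 35 [262. 311.] mean [0.531 0.323 0.071] min [0.525 0.307 0.066] max [0.54  0.338 0.076]
side9 red 31 [167. 349.] mean [0.599 0.552 0.069] min [0.591 0.539 0.066] max [0.61  0.561 0.073]
t 23.65 turn [-0.   0.1 -0.4] shift before turn [-1.000e-01 -2.500e+00  2.143e+02] after turn [ -0.3  -2.6 214.3] q7 -53.2 F [-0.4 -1.1  0.3]
```

Request:
{"name": "move_arm", "arguments": {
  "targets": [
    [[0, -2, 36, 0, 0, 0, 1], [0, 0, 36, 0, 0, 0, 1], [0, 0, 36, 0, 0, 0, 1], [0, 0, 36, 0, 0, 0, 1], [0, 0, 36, 0, 0, 0, 1], [0, 0, 20, 0, 0, 0, 1], [0, 0, 14, 0, 0, 0, 1], [0, 0, 0, 0, 0, 0, 1], [0, 0, 0, 0, 0, 0, 0], [0, 0, 0, 0, 0, 0, 0], [0, 0, 0, 0, 0, 0, 0], [0, 0, 0, 0, 0, 0, 0], [0, 0, 0, 0, 0, 0, 0], [0, 0, 0, 0, 0, 0, 0], [0, 0, 0, 0, 0, 0, 0], [0, 0, 0, 0, 0, 0, 0]]
  ],
  "squeeze": 20
}}

```text
time_s: 24.98
position: [0.3958, 0.3106, 0.0317]
tcp_rot: [[0.005, 1.0, 0.0], [1.0, -0.005, 0.0], [0.0, 0.0, -1.0]]
force: [-0.4, -0.6, -0.1]
grip_width: 0.446
gripper_force: 0.0
```

Request:
{"name": "move_arm", "arguments": {
  "targets": [
    [[0, 0, 0, 0, 0, 0, 0], [0, 0, 0, 0, 0, 0, 0], [0, 0, 0, 0, 0, 0, 0], [0, 0, 0, 0, 0, 0, 0], [0, 0, -15, 0, 0, 0, 0], [0, 0, -38, 0, 0, 0, 0], [0, 0, -38, 0, 0, 0, 0], [0, 0, -38, 0, 0, 0, 0], [0, 0, -38, 0, 0, 0, 0], [0, 0, -30, 0, 0, 0, 0], [0, 0, 0, 0, 0, 0, 0]]
  ]
}}

```text
time_s: 25.9
position: [0.3979, 0.3131, 0.2342]
tcp_rot: [[0.005, 1.0, 0.009], [1.0, -0.005, 0.005], [0.005, 0.009, -1.0]]
force: [1.0, 1.3, -1.1]
grip_width: 0.369
gripper_force: 20.0
```

```bash
python3 go.py .4595 -.333 .230 90
```

```text
t 25.9 turn [ 0.5 -0.3 -0.3] shift before turn [-645.7   65.     1.3] after turn [-646.1   61.6    4.2] q7 -54.4 F [ 1.   1.3 -1.1]
```

Request:
{"name": "move_arm", "arguments": {
  "targets": [
    [[-38, 3.8, 0, 0, 0, 0, 0], [-38, 3.8, 0, 0, 0, 0, 0], [-38, 3.8, 0, 0, 0, 0, 0], [-38, 3.8, 0, 0, 0, 0, 0], [-38, 3.8, 0, 0, 0, 0, 0], [-38, 3.8, 0, 0, 0, 0, 0], [-38, 3.8, 0, 0, 0, 0, 0], [-38, 3.8, 0, 0, 0, 0, 0], [-38, 3.8, 0, 0, 0, 0, 0], [-38, 3.8, 0, 0, 0, 0, 0], [-38, 3.8, 0, 0, 0, 0, 0], [-38, 3.8, 0, 0, 0, 0, 0], [-38, 3.8, 0, 0, 0, 0, 0], [-38, 3.8, 0, 0, 0, 0, 0], [-38, 3.8, 0, 0, 0, 0, 0], [-38, 3.8, 0, 0, 0, 0, 0], [-38, 3.8, 0, 0, 0, 0, 0], [0, 0, 0, 0, 0, 0, 0], [0, 0, 0, 0, 0, 0, 0]]
  ]
}}

```text
time_s: 27.48
position: [0.4554, -0.3376, 0.2263]
tcp_rot: [[0.01, 1.0, -0.003], [1.0, -0.01, 0.002], [0.002, -0.003, -1.0]]
force: [1.0, 1.2, -2.7]
grip_width: 0.367
gripper_force: 20.0
```

```bash
python3 - <<'E'
from m import *
for n in('wrist','scene'): snap(n,n+'10')
blobs('wrist10',.015,.045,['blue','green','red','yellow'],n=60)
E
python3 go.py .4595 -.333 .055 90
```

```text
wrist10 blue 282 [262. 252.] mean [ 0.394 -0.38   0.029] min [ 0.378 -0.386  0.028] max [ 0.411 -0.375  0.031]
wrist10 blue 902 [351. 428.] mean [ 0.494 -0.613  0.036] min [ 0.452 -0.644  0.023] max [ 0.529 -0.609  0.044]
wrist10 blue 343 [355. 457.] mean [ 0.502 -0.678  0.019] min [ 0.463 -0.679  0.015] max [ 0.541 -0.676  0.024]
wrist10 green 362 [385. 164.] mean [ 0.523 -0.288  0.029] min [ 0.503 -0.294  0.028] max [ 0.544 -0.282  0.031]
wrist10 green 271 [387. 242.] mean [ 0.529 -0.37   0.029] min [ 0.509 -0.376  0.028] max [ 0.55  -0.364  0.031]
wrist10 red 339 [451. 158.] mean [ 0.59  -0.282  0.029] min [ 0.569 -0.288  0.028] max [ 0.61  -0.277  0.031]
wrist10 red 298 [449. 237.] mean [ 0.595 -0.365  0.029] min [ 0.575 -0.371  0.028] max [ 0.616 -0.359  0.031]
wrist10 yellow 194 [333. 167.] mean [ 0.471 -0.29   0.029] min [ 0.458 -0.297  0.028] max [ 0.479 -0.286  0.031]
wrist10 yellow 1914 [573. 221.] mean [ 0.731 -0.352  0.021] min [ 0.689 -0.395  0.019] max [ 0.773 -0.311  0.022]
t 27.58 turn [-0.1 -0.1 -0.3] shift before turn [  1.    3.4 172.1] after turn [  1.4   3.1 172.1] q7 26.5 F [-0.1 -0.2 -2. ]
```

View pics/wrist10.png

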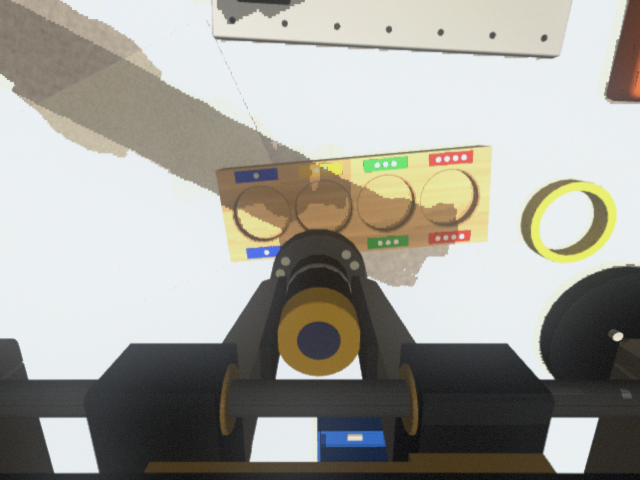

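The wrist view shows the yellow lens held, its cap at (319,336), with the rack behind it: pockets at (262,213), (323,207), (386,202) and (448,197). I'll check the lens's offset in the hand.

```bash
cat > hand.py <<'E'
import sys; from h import *
f,c=sys.argv[1:3]; from m import R
im,P,ok=cloud(f); hsv=cv2.cvtColor(im,cv2.COLOR_RGB2HSV).astype(int); s=readout.read_state(); p=np.array(s['position']); zt=p[2]+.0425
m=ok&R[c](hsv[...,0])&(hsv[...,1]>110)&(np.linalg.norm(P[...,:2]-p[:2],axis=2)<.03)&(abs(P[...,2]-zt)<.012)
(cx,cy),r=cv2.minEnclosingCircle((P[m][:,:2]*1e3).astype(np.float32)); print(m.sum(),'tcp',p.round(4),'cap circle',round(cx,1),round(cy,1),'r',round(r,1),'z',np.median(P[m][:,2]).round(4),'mid',((np.percentile(P[m],1,0)+np.percentile(P[m],99,0))/2).round(4))
E
python3 hand.py wrist10 yellow
```

```text
return _methods._mean(a, axis=axis, dtype=dtype,
  ret = ret.dtype.type(ret / rcount)
Traceback (most recent call last):
  File "hand.py", line 5, in <module>
    (cx,cy),r=cv2.minEnclosingCircle((P[m][:,:2]*1e3).astype(np.float32)); print(m.sum(),'tcp',p.round(4),'cap circle',round(cx,1),round(cy,1),'r',round(r,1),'z',np.median(P[m][:,2]).round(4),'mid',((np.percentile(P[m],1,0)+np.percentile(P[m],99,0))/2).round(4))
                                                                                                                                                                                                        ~~~~~~~~~~~~~^^^^^^^^^^
IndexError: index -1 is out of bounds for axis 0 with size 0
```

```bash
cat > hand.py <<'E'
import sys; from h import *
f,lo,hi=sys.argv[1],int(sys.argv[2]),int(sys.argv[3])
Z=np.load('/tmp/%s.npz'%f); im=Z['im']; hsv=cv2.cvtColor(im,cv2.COLOR_RGB2HSV).astype(int); p=np.array(readout.read_state()['position']); zt=p[2]+.0425
m=(hsv[...,0]>=lo)&(hsv[...,0]<=hi)&(hsv[...,1]>130)&(hsv[...,2]>60); m[:285]=0; m[:,:265]=0; m[:,375:]=0; m[378:]=0
k,l,st,ce=cv2.connectedComponentsWithStats(m.astype(np.uint8)); i=1+np.argmax(st[1:,4]); v,u=np.nonzero(l==i)
r=cv2.undistortPoints(np.stack([u,v],-1).reshape(-1,1,2).astype(float),Z['K'],Z['D']).reshape(-1,2); d=np.c_[r,np.ones(len(r))]@Z['T'][:3,:3].T; t=Z['T'][:3,3]
W=t+d*((zt-t[2])/d[:,2])[:,None]
(cx,cy),rad=cv2.minEnclosingCircle((W[:,:2]*1e3).astype(np.float32)); print(st[i],'tcp',p.round(4),'circle',round(cx,1),round(cy,1),'r',round(rad,1))
E
python3 hand.py wrist10 15 30; python3 -c "
from h import *
im=np.load('/tmp/wrist10.npz')['im'];print(cv2.cvtColor(im,cv2.COLOR_RGB2HSV)[[310,360],[319,319]])"
```

```text
[ 278  287   82   88 4432] tcp [ 0.4564 -0.3344  0.2271] circle 456.1 -333.1 r 20.0
[[ 20 177 141]
 [ 20 151 123]]
```

Request:
{"name": "move_arm", "arguments": {
  "targets": [
    [[0.4, 3.6, 30, 0, 0, 0, 0], [0, 0, 35, 0, 0, 0, 0], [0, 0, 35, 0, 0, 0, 0], [0, 0, 30, 0, 0, 0, 0], [0, 0, 22, 0, 0, 0, 0], [0, 0, 0, 0, 0, 0, 0], [0, 0, 0, 0, 0, 0, 0], [0, 0, 0, 0, 0, 0, 0]]
  ]
}}

```text
time_s: 28.25
position: [0.4618, -0.335, 0.078]
tcp_rot: [[0.004, 1.0, 0.002], [1.0, -0.004, -0.001], [-0.001, 0.002, -1.0]]
force: [-0.1, -0.6, -2.1]
grip_width: 0.365
gripper_force: 20.0
```

```bash
python3 go.py .460 -.334 .046 90; python3 -c "
from h import *
for n in('wrist','scene','side'): im,_,_=snap(n,n+'11')
im=np.load('/tmp/wrist11.npz')['im'];cv2.imwrite('pics/w11.png',im[140:400,170:520,::-1].repeat(2,0).repeat(2,1))"
```

```text
t 28.25 turn [ 0.1  0.1 -0.2] shift before turn [ 1.  -1.8 32. ] after turn [ 1.  -1.8 32. ] q7 22.3 F [-0.1 -0.6 -2.1]
```

View pics/w11.png

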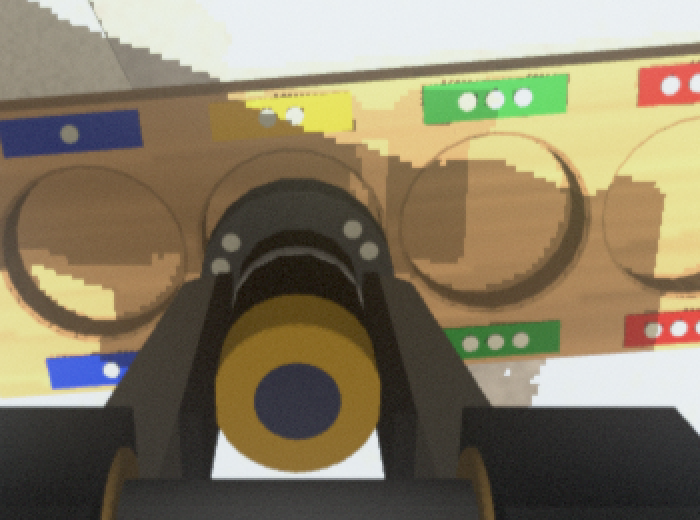

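The held lens is just above pocket 2, and the rim is visible around its foot at crop (290,190). I'll correct by 1–2 mm and lower it.

Request:
{"name": "move_arm", "arguments": {
  "targets": [
    [[1, -1.8, 6, 0, 0, 0, 0], [0, 0, 6, 0, 0, 0, 0], [0, 0, 0, 0, 0, 0, 0], [0, 0, 4, 0, 0, 0, 0], [0, 0, 3, 0, 0, 0, 0], [0, 0, 3, 0, 0, 0, 0], [0, 0, 0, 0, 0, 0, 0]]
  ]
}}

```text
time_s: 28.98
position: [0.4583, -0.3341, 0.0538]
tcp_rot: [[0.005, 1.0, -0.001], [1.0, -0.005, 0.001], [0.001, -0.001, -1.0]]
force: [-0.5, 0.4, -1.5]
grip_width: 0.364
gripper_force: 20.0
```

```bash
python3 go.py .460 -.334 .046 90
```

```text
t 28.98 turn [-0.1 -0.  -0.3] shift before turn [0.1 1.7 7.8] after turn [0.1 1.7 7.8] q7 21.6 F [-0.5  0.4 -1.5]
```

Request:
{"name": "move_arm", "arguments": {
  "targets": [
    [[0, 0, 2, 0, 0, 0, 0], [0, 0, 2, 0, 0, 0, 0], [0, 0, 2, 0, 0, 0, 0], [0, 0, 0, 0, 0, 0, 0]]
  ]
}}

```text
time_s: 29.32
position: [0.4585, -0.3343, 0.0482]
tcp_rot: [[0.005, 1.0, -0.001], [1.0, -0.005, 0.0], [0.0, -0.001, -1.0]]
force: [-0.3, -0.4, -2.0]
grip_width: 0.371
gripper_force: 20.0
```

Request:
{"name": "move_arm", "arguments": {
  "targets": [
    [[0, 0, 1, 0, 0, 0, 0], [0, 0, 1, 0, 0, 0, 0], [0, 0, 1, 0, 0, 0, 0], [0, 0, 0, 0, 0, 0, 0]]
  ]
}}

```text
time_s: 29.65
position: [0.4588, -0.3345, 0.0476]
tcp_rot: [[0.005, 1.0, -0.0], [1.0, -0.005, -0.001], [-0.001, -0.0, -1.0]]
force: [-5.6, 2.8, 14.1]
grip_width: 0.365
gripper_force: 20.0
```

Contact came at 47.6 mm, which matches the pocket floor. Next I'll release and go for green.

Request:
{"name": "move_arm", "arguments": {
  "targets": [
    [[0, 0, -1, 0, 0, 0, 0.8], [0, 0, -1, 0, 0, 0, 0.8], [0, 0, 0, 0, 0, 0, 0.8], [0, 0, 0, 0, 0, 0, 0.8], [0, 0, 0, 0, 0, 0, 0.8], [0, 0, -30, 0, 0, 0, 1], [0, 0, -38, 0, 0, 0, 1], [0, 0, -38, 0, 0, 0, 1], [0, 0, -38, 0, 0, 0, 1], [0, 0, -38, 0, 0, 0, 1], [0, 0, 0, 0, 0, 0, 1]]
  ]
}}

```text
time_s: 30.57
position: [0.4625, -0.3365, 0.2374]
tcp_rot: [[0.005, 1.0, 0.011], [1.0, -0.005, -0.008], [-0.008, 0.011, -1.0]]
force: [0.6, -0.8, 0.7]
grip_width: 1.0
gripper_force: 0.0
```

```bash
python3 - <<'E'
from m import *
for n in('wrist','side','scene'): snap(n,n+'12')
blobs('wrist12',.075,.1,['yellow'],n=60)
for n in('wrist12','side12','scene12'): blobs(n,.066,.1,['green','blue','yellow'],n=40)
E
python3 go.py .4565 .4125 .23 90
```

```text
side12 green 124 [254. 346.] mean [0.456 0.413 0.073] min [0.441 0.396 0.069] max [0.473 0.428 0.077]
side12 blue 104 [222. 264.] mean [0.738 0.281 0.083] min [0.73  0.269 0.067] max [0.749 0.291 0.099]
scene12 green 78 [324. 136.] mean [0.456 0.413 0.075] min [0.442 0.398 0.07 ] max [0.473 0.428 0.081]
t 30.72 turn [-0.   0.  -0.3] shift before turn [746.8  -6.   -0.8] after turn [ 7.469e+02 -1.900e+00 -7.000e-01] q7 26.3 F [-0.   1.  -0.3]
```

Request:
{"name": "move_arm", "arguments": {
  "targets": [
    [[39.3, -0.3, 0, 0, 0, 0, 1], [39.3, -0.3, 0, 0, 0, 0, 1], [39.3, -0.3, 0, 0, 0, 0, 1], [39.3, -0.3, 0, 0, 0, 0, 1], [39.3, -0.3, 0, 0, 0, 0, 1], [39.3, -0.3, 0, 0, 0, 0, 1], [39.3, -0.3, 0, 0, 0, 0, 1], [39.3, -0.3, 0, 0, 0, 0, 1], [39.3, -0.3, 0, 0, 0, 0, 1], [39.3, -0.3, 0, 0, 0, 0, 1], [39.3, -0.3, 0, 0, 0, 0, 1], [39.3, -0.3, 0, 0, 0, 0, 1], [39.3, -0.3, 0, 0, 0, 0, 1], [39.3, -0.3, 0, 0, 0, 0, 1], [39.3, -0.3, 0, 0, 0, 0, 1], [39.3, -0.3, 0, 0, 0, 0, 1], [39.3, -0.3, 0, 0, 0, 0, 1], [39.3, -0.3, 0, 0, 0, 0, 1], [39.3, -0.3, 0, 0, 0, 0, 1], [0, 0, 0, 0, 0, 0, 1]]
  ]
}}

```text
time_s: 32.38
position: [0.4526, 0.42, 0.227]
tcp_rot: [[-0.004, 1.0, -0.006], [1.0, 0.004, 0.004], [0.004, -0.006, -1.0]]
force: [-1.9, -1.0, 0.9]
grip_width: 1.002
gripper_force: 0.0
```

```bash
python3 - <<'E'
from m import *
for n in('wrist','side','scene'): snap(n,n+'13')
for n in('wrist13','side13','scene13'): blobs(n,.06,.11,['green','yellow'],n=25)
E
python3 go.py .4565 .4125 .0317 90
```

```text
wrist13 green 818 [324. 230.] mean [0.458 0.413 0.073] min [0.443 0.396 0.066] max [0.473 0.429 0.074]
side13 green 54 [258. 344.] mean [0.454 0.404 0.073] min [0.44  0.395 0.07 ] max [0.471 0.416 0.078]
side13 green 26 [250. 350.] mean [0.455 0.426 0.072] min [0.446 0.423 0.063] max [0.467 0.429 0.076]
side13 yellow 45 [440. 208.] mean [ 0.459 -0.331  0.088] min [ 0.443 -0.347  0.086] max [ 0.474 -0.316  0.092]
scene13 yellow 149 [167. 366.] mean [ 0.461 -0.331  0.091] min [ 0.445 -0.347  0.086] max [ 0.476 -0.316  0.097]
t 32.53 turn [-0.2  0.2 -0.2] shift before turn [  1.4   1.2 195.5] after turn [  0.9   0.5 195.5] q7 -60.6 F [ 0.1 -0.6  0.4]
```

View pics/scene13.png

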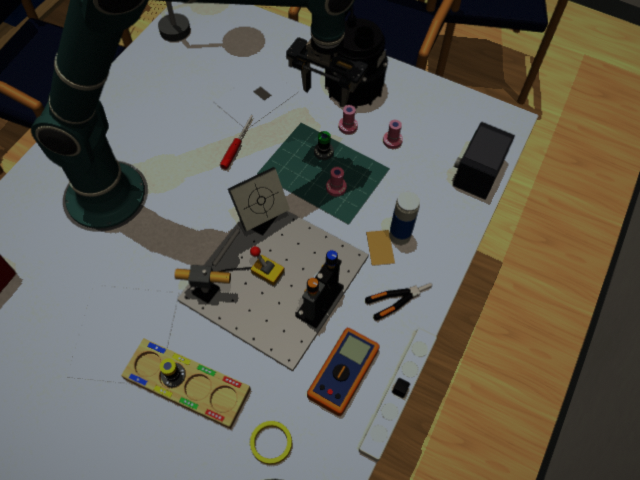

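Yellow is seated in pocket 2 at (171,372) with its top 90 mm up, as it should be. Green still stands under the gripper.

Request:
{"name": "move_arm", "arguments": {
  "targets": [
    [[0.9, 1, 36, 0, 0, 0, 1], [0, 0, 36, 0, 0, 0, 1], [0, 0, 36, 0, 0, 0, 1], [0, 0, 36, 0, 0, 0, 1], [0, 0, 30, 0, 0, 0, 1], [0, 0, 14, 0, 0, 0, 1], [0, 0, 7, 0, 0, 0, 1], [0, 0, 0, 0, 0, 0, 1], [0, 0, 0, 0, 0, 0, 0], [0, 0, 0, 0, 0, 0, 0], [0, 0, 0, 0, 0, 0, 0], [0, 0, 0, 0, 0, 0, 0], [0, 0, 0, 0, 0, 0, 0], [0, 0, 0, 0, 0, 0, 0], [0, 0, 0, 0, 0, 0, 0], [0, 0, 0, 0, 0, 0, 0], [0, 0, 0, 0, 0, 0, 0], [0, 0, 0, 0, 0, 0, 0], [0, 0, 0, 0, 0, 0, 0], [0, 0, 0, 0, 0, 0, 0]]
  ]
}}

```text
time_s: 34.2
position: [0.4578, 0.4132, 0.0345]
tcp_rot: [[0.005, 1.0, -0.0], [1.0, -0.005, -0.0], [-0.0, -0.0, -1.0]]
force: [-1.1, -0.3, 0.2]
grip_width: 0.366
gripper_force: 20.0
```

Request:
{"name": "move_arm", "arguments": {
  "targets": [
    [[0, 0, -15, 0, 0, 0, 0], [0, 0, -38, 0, 0, 0, 0], [0, 0, -38, 0, 0, 0, 0], [0, 0, -38, 0, 0, 0, 0], [0, 0, -38, 0, 0, 0, 0], [0, 0, -33, 0, 0, 0, 0], [0, 0, 0, 0, 0, 0, 0]]
  ]
}}

```text
time_s: 34.78
position: [0.46, 0.4165, 0.2432]
tcp_rot: [[0.005, 1.0, 0.01], [1.0, -0.005, 0.008], [0.009, 0.01, -1.0]]
force: [0.3, 1.1, -1.7]
grip_width: 0.364
gripper_force: 20.0
```

```bash
python3 go.py .526 -.3285 .23 90
```

```text
t 34.78 turn [ 0.6 -0.5 -0.3] shift before turn [-744.7   69.6    7.5] after turn [-745.    66.    13.2] q7 -60.5 F [ 0.3  1.1 -1.7]
```

Request:
{"name": "move_arm", "arguments": {
  "targets": [
    [[-39, 3.5, 0, 0, 0, 0, 0], [-39, 3.5, 0, 0, 0, 0, 0], [-39, 3.5, 0, 0, 0, 0, 0], [-39, 3.5, 0, 0, 0, 0, 0], [-39, 3.5, 0, 0, 0, 0, 0], [-39, 3.5, 0, 0, 0, 0, 0], [-39, 3.5, 0, 0, 0, 0, 0], [-39, 3.5, 0, 0, 0, 0, 0], [-39, 3.5, 0, 0, 0, 0, 0], [-39, 3.5, 0, 0, 0, 0, 0], [-39, 3.5, 0, 0, 0, 0, 0], [-39, 3.5, 0, 0, 0, 0, 0], [-39, 3.5, 0, 0, 0, 0, 0], [-39, 3.5, 0, 0, 0, 0, 0], [-39, 3.5, 0, 0, 0, 0, 0], [-39, 3.5, 0, 0, 0, 0, 0], [-39, 3.5, 0, 0, 0, 0, 0], [-39, 3.5, 0, 0, 0, 0, 0], [-39, 3.5, 0, 0, 0, 0, 0], [0, 0, 0, 0, 0, 0, 0]]
  ]
}}

```text
time_s: 36.45
position: [0.518, -0.338, 0.2336]
tcp_rot: [[0.016, 1.0, -0.001], [1.0, -0.016, -0.004], [-0.004, -0.001, -1.0]]
force: [-1.0, -0.6, -2.9]
grip_width: 0.366
gripper_force: 20.0
```

Request:
{"name": "move_arm", "arguments": {
  "targets": [
    [[0, 0, 0, 0, 0, 0, 0], [0, 0, 30, 0, 0, 0, 0], [0, 0, 35, 0, 0, 0, 0], [0, 0, 35, 0, 0, 0, 0], [0, 0, 30, 0, 0, 0, 0], [0, 0, 12, 0, 0, 0, 0], [0, 0, 0, 0, 0, 0, 0], [0, 0, 0, 0, 0, 0, 0], [0, 0, 0, 0, 0, 0, 0]]
  ]
}}

```text
time_s: 37.2
position: [0.5222, -0.3282, 0.0948]
tcp_rot: [[0.004, 1.0, 0.003], [1.0, -0.004, -0.002], [-0.001, 0.003, -1.0]]
force: [0.1, -0.2, -2.6]
grip_width: 0.362
gripper_force: 20.0
```

```bash
python3 go.py .526 -.3285 .051 90; python3 -c "
from h import *
im,_,_=snap('wrist','wrist14'); 
cv2.imwrite('pics/w14.png',im[140:400,170:520,::-1].repeat(2,0).repeat(2,1))"; python3 hand.py wrist14 45 85
```

```text
t 37.2 turn [ 0.2  0.1 -0.3] shift before turn [-0.2  3.6 43.8] after turn [-0.3  3.8 43.8] q7 16.5 F [ 0.1 -0.2 -2.6]
[ 279  294   80   77 3053] tcp [ 0.5222 -0.3285  0.095 ] circle 523.0 -324.3 r 17.8
```

View pics/w14.png

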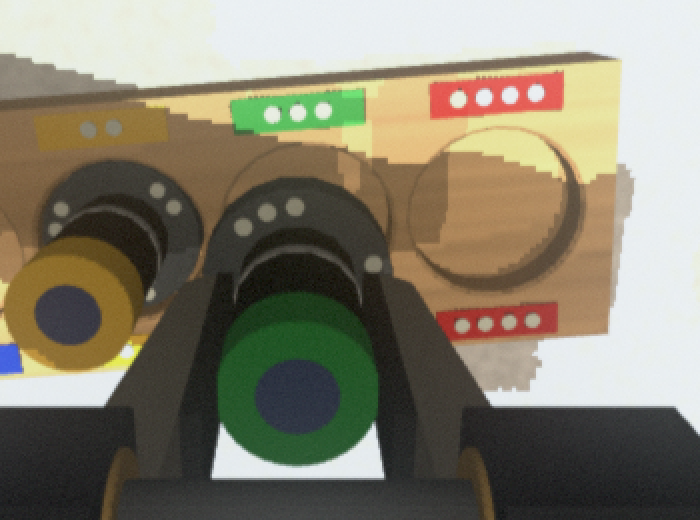

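Green is held just above pocket 3 (rim at crop (305,190)), with yellow seated to its left. I'll shift 3 mm and lower it.

Request:
{"name": "move_arm", "arguments": {
  "targets": [
    [[-0.5, 3, 6, 0, 0, 0, 0], [0, 0, 6, 0, 0, 0, 0], [0, 0, 0, 0, 0, 0, 0], [0, 0, 0, 0, 0, 0, 0]]
  ]
}}

```text
time_s: 37.58
position: [0.5233, -0.3286, 0.0803]
tcp_rot: [[0.005, 1.0, -0.001], [1.0, -0.005, 0.0], [0.0, -0.001, -1.0]]
force: [-0.2, 0.2, -1.8]
grip_width: 0.367
gripper_force: 20.0
```

```bash
python3 go.py .5253 -.329 .0505 90
```

```text
t 37.58 turn [-0.  -0.  -0.3] shift before turn [-0.4  2.  29.8] after turn [-0.4  2.  29.8] q7 16.1 F [-0.2  0.2 -1.8]
```

Request:
{"name": "move_arm", "arguments": {
  "targets": [
    [[-0.4, 2, 6, 0, 0, 0, 0], [0, 0, 6, 0, 0, 0, 0], [0, 0, 4, 0, 0, 0, 0], [0, 0, 2, 0, 0, 0, 0], [0, 0, 2, 0, 0, 0, 0], [0, 0, 2, 0, 0, 0, 0], [0, 0, 0, 0, 0, 0, 0]]
  ]
}}

```text
time_s: 38.17
position: [0.5254, -0.329, 0.0581]
tcp_rot: [[0.005, 1.0, -0.001], [1.0, -0.005, 0.0], [0.0, -0.001, -1.0]]
force: [0.3, -0.5, -2.7]
grip_width: 0.367
gripper_force: 20.0
```

Its bottom is below the rim with no contact force.

Request:
{"name": "move_arm", "arguments": {
  "targets": [
    [[0, 0, 2, 0, 0, 0, 0], [0, 0, 2, 0, 0, 0, 0], [0, 0, 2, 0, 0, 0, 0], [0, 0, 1, 0, 0, 0, 0], [0, 0, 1, 0, 0, 0, 0], [0, 0, 0, 0, 0, 0, 0]]
  ]
}}

```text
time_s: 38.67
position: [0.5256, -0.3291, 0.0507]
tcp_rot: [[0.005, 1.0, -0.0], [1.0, -0.005, -0.0], [-0.0, -0.0, -1.0]]
force: [-0.2, -0.2, -1.9]
grip_width: 0.363
gripper_force: 20.0
```

Request:
{"name": "move_arm", "arguments": {
  "targets": [
    [[0, 0, 1, 0, 0, 0, 0], [0, 0, 0, 0, 0, 0, 0], [0, 0, 0, 0, 0, 0, 0.5], [0, 0, 0, 0, 0, 0, 0.5], [0, 0, 0, 0, 0, 0, 0.5], [0, 0, 0, 0, 0, 0, 0.5], [0, 0, -15, 0, 0, 0, 0.5], [0, 0, -35, 0, 0, 0, 0.5], [0, 0, -38, 0, 0, 0, 0.5], [0, 0, -38, 0, 0, 0, 0.5], [0, 0, -38, 0, 0, 0, 0.5], [39, -20, 0, 0, 0, 0, 0.5], [39, -20, 0, 0, 0, 0, 0.5], [39, -20, 0, 0, 0, 0, 0.5], [39, -20, 0, 0, 0, 0, 0.5], [0, 0, 0, 0, 0, 0, 0.5], [0, 0, 0, 0, 0, 0, 0.5]]
  ]
}}

```text
time_s: 40.08
position: [0.4499, -0.1788, 0.2141]
tcp_rot: [[0.002, 1.0, 0.001], [1.0, -0.002, -0.001], [-0.001, 0.001, -1.0]]
force: [1.1, -0.5, -0.0]
grip_width: 0.498
gripper_force: 0.0
```

```bash
python3 - <<'E'
from m import *
for n in('wrist','side','scene'): snap(n,n+'15')
for n in('side15','scene15'): blobs(n,.06,.25,['green','yellow','blue','orange'],n=20)
im=np.load('/tmp/scene15.npz')['im']; cv2.imwrite('pics/c15.png',cv2.resize(im[110:450,100:440,::-1],(600,600)))
E
```

```text
side15 green 54 [422. 201.] mean [ 0.517 -0.318  0.095] min [ 0.425 -0.345  0.084] max [ 0.541 -0.174  0.212]
side15 yellow 45 [440. 208.] mean [ 0.459 -0.331  0.088] min [ 0.444 -0.347  0.084] max [ 0.475 -0.315  0.092]
side15 blue 29 [304. 200.] mean [0.671 0.036 0.196] min [0.66  0.025 0.194] max [0.681 0.046 0.198]
side15 blue 199 [222. 261.] mean [0.738 0.282 0.091] min [0.729 0.27  0.061] max [0.75  0.293 0.12 ]
side15 blue 20 [167. 342.] mean [0.613 0.543 0.072] min [0.607 0.538 0.069] max [0.62  0.548 0.075]
side15 blue 22 [208. 370.] mean [0.476 0.528 0.073] min [0.47  0.522 0.071] max [0.482 0.534 0.076]
side15 orange 237 [502.   5.] mean [ 1.406 -2.451  0.192] min [ 1.311 -2.477  0.132] max [ 1.467 -2.428  0.236]
side15 orange 43 [475.  75.] mean [ 1.014 -1.481  0.08 ] min [ 1.004 -1.501  0.061] max [ 1.024 -1.466  0.102]
side15 orange 26 [325. 190.] mean [ 0.668 -0.046  0.195] min [ 0.658 -0.057  0.192] max [ 0.677 -0.037  0.198]
scene15 green 153 [193. 379.] mean [ 0.526 -0.329  0.091] min [ 0.51  -0.344  0.087] max [ 0.541 -0.313  0.096]
scene15 yellow 154 [168. 366.] mean [ 0.461 -0.331  0.091] min [ 0.445 -0.347  0.086] max [ 0.477 -0.315  0.097]
scene15 blue 74 [331. 255.] mean [0.672 0.035 0.198] min [0.662 0.024 0.194] max [0.683 0.046 0.203]
scene15 orange 79 [312. 282.] mean [ 0.667 -0.045  0.198] min [ 0.657 -0.056  0.193] max [ 0.678 -0.034  0.202]
```

View pics/c15.png

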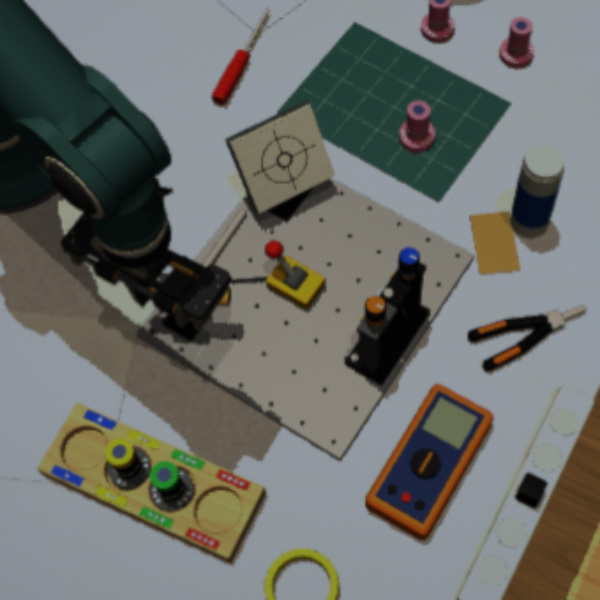

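Green sits in pocket 3 and yellow in pocket 2, with both tops 90–91 mm up. Only the pink decoy is left on the mat, the lever is at off, and the arm is clear of everything.

```bash
python3 -c "
from station import ctrl
print(ctrl.sign_off())"
```

```text
the job is handed in; nothing more can be done
None
```

The job is handed in: the spot was centred in the ring to within about 1 mm, the laser is off, and the yellow and green lenses (the only two on the mat) are seated in pockets 2 and 3.

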